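Free the burnishing ball from the bottle neck

TASK

Take the clip lid off the ball case by squeezing its two sprung blocks together, and lay it down flat on the desk beside the case. Then pick up the square bottle lying on its wooden block and, with its neck tipped down over the open case, rock it from side to side until the steel ball caught in the neck drops into the case. Finally lay the bottle back on its block the way it lay, and leave the tape roll, the wooden weight and the tube where they are.

Things in the scene. Friction and masses are not known exactly. Their poses are not given: they have to be found in the camera images.
- case: Wooden ball case fixed to the desk: open-topped box 100 (own x) x 110 (own y) x 50 mm high, walls and floor 6 mm. Origin at the centre of its underside, z up. At the middle of each y side a steel keeper bracket stands out to y = +-65 mm and up to 67.5 mm, its lip reaching inward to y = +-54.5 mm over the lid's bolts. It stands left or right of the desk's middle, the bottle's block on the other side.
- case_rim (a point): Centre of the case's open mouth, at rim height (50 mm above the desk), axes those of the case. The desk between the case and the bottle's block (around 0.53 m ahead of the robot, in the middle) is bare, with room for the lid.
- lid_grip (a point): Middle between the two thumb blocks of the loose clip lid, 31 mm above its underside; axes the lid's (the case's at the start, 77 mm above the desk). Lid: 100 (x) x 106 (y) x 10 mm, 200 g. Black thumb blocks: 26 (x) x 12 (y) mm, tops 10 mm above this point, outer faces at y = +-24 mm; 32 mm apart when squeezed. Bolts lie 15.5 mm and more below this point.
- clip_a (a joint): Travel of the thumb block on the lid's +y side: 0 out, 0.008 m fully in. A spring pushes it out (1.5 N at rest, 7.5 N fully in). It carries a flat bolt reaching out to y = 59 mm under the keeper's lip. With both blocks squeezed fully in, the lid lifts straight up.
- clip_b (a joint): The same for the thumb block on the lid's -y side.
- bottle_center (a point): Centre of the body of the loose clear square bottle (about 200 g) lying on its side: body 80 mm long (own x), 56 x 56 mm in section, to be grasped across own y. Own z is up as it lies, 28 mm from here to the block's top. The neck points along own -x, roughly towards the robot at the start.
- bottle_mouth (a point): Centre of the bottle's mouth, 117 mm from the body's centre along own -x; axes the bottle's. The neck is a tube 77 mm long, 38 (y) x 28 mm (z), collar 44 x 32 mm at the mouth. Its channel, 30 x 20 mm, has three staggered barbed ribs, from the +y, -y and +y side walls in turn.
- ball_center (a point): Centre of the dark steel ball, 16 mm across, 17 g, caught in the neck behind the first rib. Its axes turn as it rolls. With the neck about 25 degrees down, rolling the bottle about its long axis some 35 degrees one way, the other, and the first again (away from each rib, +y side raised first; half a second each) lets it out; tipping alone does not.
- rest_top (a point): Centre of the cork top of the fixed wooden block on which the bottle's body lies centred: 90 (own x) x 70 (own y) mm, 25 mm high; its axes are the bottle's at the start.
- tape: Bystander: paper tape roll lying flat, 90 mm across, 24 mm high; origin at the centre of its underside.
- weight: Bystander: wooden paperweight bar 26 x 110 (own y) x 22 mm; origin at the centre of its underside.
- tube: Bystander: upright white tube 28 mm across, 70 mm high; origin at the centre of its underside.
Not all that is in view belongs to the job. What is shaped like the part that bears rest_top but orange or turquoise is not meant.

How it is judged:
By the outcome, as a careful person would: the job done as asked, in the order asked, and still so for the second after the job is handed in, with the robot touching nothing.
It also fails if it takes over 69 s, if anything falls off the work surface, if the arm or the gripper's body presses on something with over 40 N, if the wrist force passes 120 N, or if a joint passes its speed limit or range.

ROBOT

A 7-joint arm with a two-finger parallel gripper is mounted at the origin on the work surface. World frame = base frame: x ahead of the robot, y to its left, z up, the work surface at z = 0. Lengths are in m, angles in rad, forces in N, time in s.
With the tool pointing down it reaches from about 0.425 to 0.875 m from the base axis. Payload 4.7 kg.
Tool frame: the origin (TCP) lies at the very end of the fingers, on their centre line; the grasp point (between the pads) lies 19 mm behind it; z points along the fingers, y is the direction in which the jaws open and shut (so a half turn about z gives the same grasp; the last joint's range is limited). The gripper opens to 87 mm and grips with 3 to 60 N. Pads are 19 mm wide; open, the fingers measure 117 mm over their backs; the gripper's body (75 mm by 190 mm) begins 51 mm behind the grasp point.
Start: joints at [1.275, 0.321, -0.07, 1.45, 0.023, 1.371, -0.057], TCP at [0.198, -0.619, 0.223] pointing down, gripper open.
Joint ranges: [-2.86, 2.86], [-0.3, 2.09], [-1.38, 1.24], [0.06, 2.45], [-1.56, 4.7], [0.09, 2.05], [-2.69, 2.69]. Speed limits (rad/s): [2.57, 2.57, 3.14, 3.14, 3.14, 3.14, 3.14].

INTERFACE

Orientations are given as a rotation vector (axis times angle).
In Python, from bench import ctrl, get_image, camera_info gives the robot as it stands.
- The arm moves only by the tool carry_out, never from a script. Its argument "commands" is a list of rows, each an object of numbers: "tx", "ty", "tz": the shift along the tool's x, y, z in m; "rx", "ry", "rz": the turn, a rotation vector about the tool's x, y, z in rad; "jaw": the opening, from 0 (shut) to 1 (fully open). In form: [{"tx": .., "ty": .., "tz": .., "rx": .., "ry": .., "rz": .., "jaw": ..}, ...]. A call has 1 to 12 rows; each row is the pose to reach, as a shift and turn from the pose commanded when the call began, along the tool's axes at that moment; what a row does not reach only later rows make up. A row lasts 1/8 s, in which the tool goes at most 62.5 mm and 10.7 degrees, less where a joint would pass 70% of its speed; a pose out of reach is approached as far as the arm can. A call with a gripper value outside its range is refused whole. The fingers move at their own pace and stop on an object; "grip_force" is the grip in N (left out, the last holds). Time passes only in rows, so rows that repeat a pose let the fingers close. It gives the time, the measured TCP pose, the force and the opening at its end, in the units of the state.
- ctrl.get_state(): the state, without advancing time (a new reading comes with each control period).
- get_image(name): name is "scene" or "top"; returns the picture (384x512x3 uint8, red, green, blue); there is no depth.
- camera_info(name): a dict with "intrinsics" (3x3 intrinsics, pixels), "R" (3x3) and "t" (3): a world point X has camera coordinates R X + t. Camera axes: x right, y down, z forward; pixel columns grow to the right and rows downward; lengths in m; the calibration is good to about 2 mm. A picture is of the moment at which its call begins. camera_info takes no time and is no camera call.
- ctrl.close_job(): hands the job in, once; it reports no verdict.
The state is a dict: "time": time; "joint_positions": joint angles; "qd": joint speeds; "joint_torque": joint torques, N m; "position": TCP position; "tool_rot": TCP orientation; "ft_force": force on the tool from outside, world axes, zero at the start; "torque": the same for the moment, N m; "grip_width": opening from 0.0 (shut) to 1.0 (fully open).
Only numpy, scipy, OpenCV 4.12 (cv2) and the standard library are available. Lean on these libraries where they do the work, as an engineer would, in place of code of your own. Each camera call takes 0.05 s, during which the arm holds its last target.

## Working session

There is one attempt and no reset: what is moved stays moved. The work goes in short steps, Python scripts to look and compute and a tool call to move; the robot and the scene stay as the last step left them, time stands still between calls to the robot, and variables do not carry over. Pictures are saved under pics/ and viewed, and the job is handed in when it is done.

Besides the shell and the picture viewer there is one more tool, called after "Call:" in YAML: its name, and indented under it one key for each argument. carry_out: Moves the arm, as the interface text tells. Its arguments: {"type":"object","properties":{"commands":{"type":"array"},"grip_force":{"type":"number"}},"required":["commands"]}

```bash
mkdir -p pics; ls; python3 - <<'E'
from bench import ctrl,get_image,camera_info
import cv2,numpy as np
np.set_printoptions(precision=4,suppress=True)
print(ctrl.get_state())
for n in("scene","top"):
    c=camera_info(n);print(n,c)
    im=get_image(n);np.save(f"pics/{n}0.npy",im);cv2.imwrite(f"pics/{n}0.png",cv2.resize(im[...,::-1],(800,600),interpolation=cv2.INTER_CUBIC))
E
```

```text
pics
{'time': 0.0, 'joint_positions': array([ 1.2751,  0.3218, -0.0701,  1.4517,  0.0226,  1.3708, -0.0569]), 'qd': array([ 0.0016, -0.0023, -0.0011, -0.0007, -0.0011,  0.0006, -0.0008]), 'joint_torque': array([  0.0008, -49.1285,  -0.4032, -31.2536,  -0.0638,   0.0437,
         0.0002]), 'position': array([ 0.1979, -0.6185,  0.2215]), 'tool_rot': array([-3.1021, -0.4844,  0.0007]), 'ft_force': array([ 0.9251,  0.9463, -0.1565]), 'torque': array([ 0.0155, -0.0046,  0.0299]), 'grip_width': 1.0016383867275933}
scene {'intrinsics': array([[428.1522,   0.    , 252.7695],
       [  0.    , 428.1522, 197.0549],
       [  0.    ,   0.    ,   1.    ]]), 'R': array([[ 0.4945,  0.8692,  0.0081],
       [ 0.5384, -0.2989, -0.7879],
       [-0.6824,  0.394 , -0.6157]]), 't': array([-0.3864, -0.1835,  1.3969])}
top {'intrinsics': array([[358.8828,   0.    , 253.365 ],
       [  0.    , 358.8828, 189.4255],
       [  0.    ,   0.    ,   1.    ]]), 'R': array([[ 0.0051, -0.9999, -0.0094],
       [-0.9889, -0.0037, -0.1483],
       [ 0.1482,  0.01  , -0.9889]]), 't': array([0.1252, 0.5456, 0.7847])}
```

View pics/scene0.png

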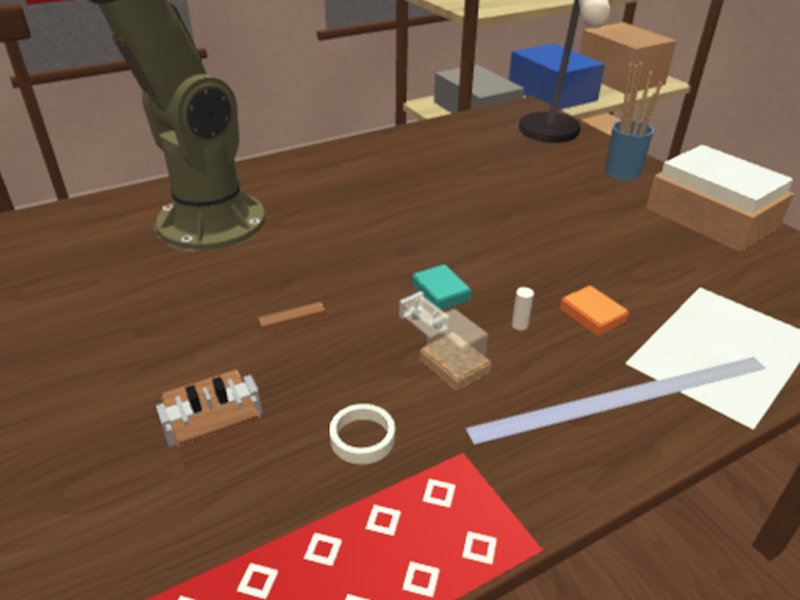

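View pics/top0.png

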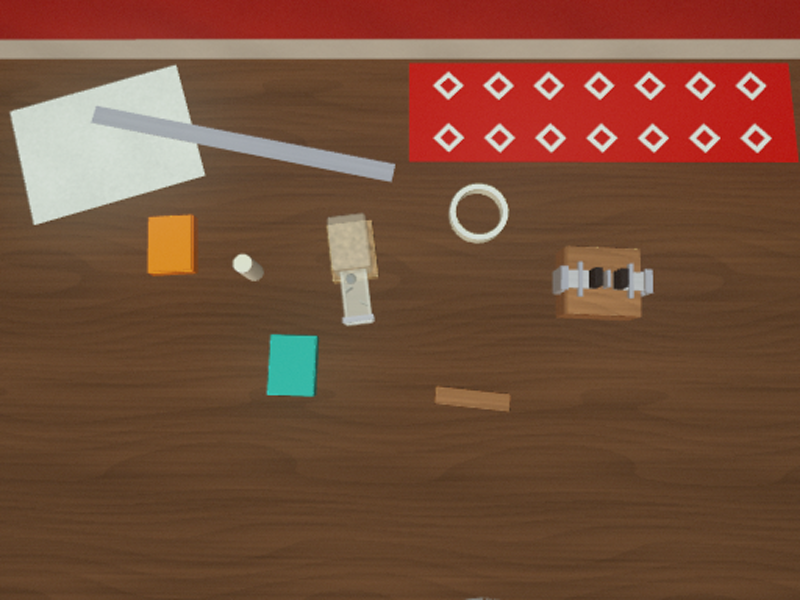

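The pictures show one case with a clip lid at top (603,282) and the clear bottle on a cork block at top (350,250), scene (455,355). Lookalikes for the block are turquoise at top (292,365) and orange at top (171,245); neither is meant. The weight is the wooden bar at (472,399), the tape is at (479,212) and the tube at (247,267). I'll check the choice in close crops.

```bash
python3 - <<'E'
import cv2,numpy as np
t=np.load("pics/top0.npy")[...,::-1];s=np.load("pics/scene0.npy")[...,::-1]
def c(im,x0,y0,w,h,W,H): return cv2.resize(im[y0:y0+h,x0:x0+w],(W,H),interpolation=cv2.INTER_CUBIC)
a=np.hstack([c(t,345,150,80,60,400,300),c(t,190,130,80,80,300,300)])
b=np.hstack([c(s,95,230,80,60,400,300),c(s,245,180,80,80,300,300)])
cv2.imwrite("pics/crop0.png",np.vstack([a,b]))
E
```

```text
(no output)
```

View pics/crop0.png

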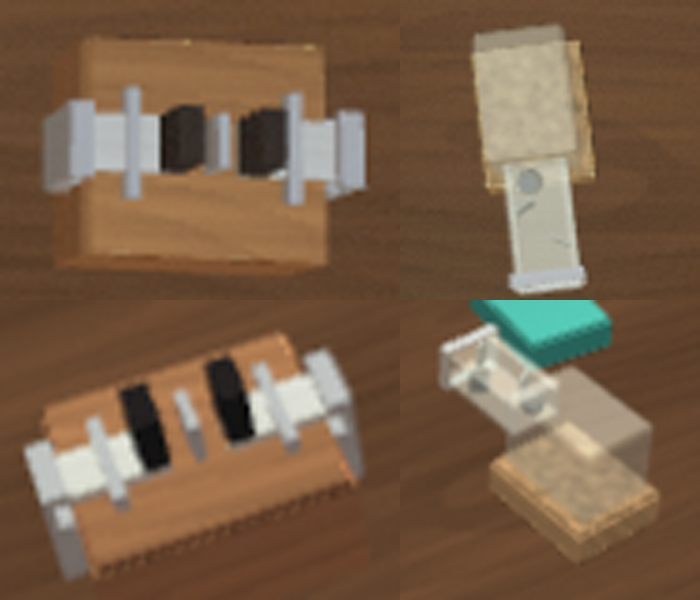

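```bash
cat > h.py <<'E'
import cv2,numpy as np
from bench import ctrl,get_image,camera_info
np.set_printoptions(precision=4,suppress=True)
CI={n:camera_info(n) for n in("scene","top")}
def ray(n,uv):
    c=CI[n];uv=np.atleast_2d(uv).astype(float)
    d=np.c_[uv,np.ones(len(uv))]@np.linalg.inv(c["intrinsics"]).T@np.asarray(c["R"])
    return -np.asarray(c["R"]).T@np.asarray(c["t"]),d
def onz(n,uv,z):
    C,d=ray(n,uv);return C+d*((z-C[2])/d[:,2])[:,None]
def tri(a,b):
    C1,d1=ray("top",a);C2,d2=ray("scene",b);d1=d1[0];d2=d2[0]
    A=np.c_[d1,-d2];s=np.linalg.lstsq(A,C2-C1,rcond=None)[0]
    p,q=C1+s[0]*d1,C2+s[1]*d2;return (p+q)/2,np.linalg.norm(p-q)
def proj(n,P):
    c=CI[n];X=np.atleast_2d(P)@np.asarray(c["R"]).T+c["t"];X=X@c["intrinsics"].T;return X[:,:2]/X[:,2:]
def up(im,x0,y0,w,h,k=8):
    return cv2.resize(im[y0:y0+h,x0:x0+w],None,fx=k,fy=k,interpolation=cv2.INTER_CUBIC)
def full(p,x0,y0,k=8): return (np.asarray(p,float)+.5)/k-.5+np.array([x0,y0])
def blobs(mask,minA):
    cs,_=cv2.findContours(mask.astype(np.uint8),cv2.RETR_EXTERNAL,cv2.CHAIN_APPROX_NONE)
    return sorted([c for c in cs if cv2.contourArea(c)>minA],key=cv2.contourArea)[::-1]
E
python3 - <<'E'
from h import *
t=np.load("pics/top0.npy");s=np.load("pics/scene0.npy")
for n,im,b in(("top",t,(345,150,80,60)),("scene",s,(95,230,80,60))):
    u=up(im,*b);m=u.max(2)<62
    for c in blobs(m,800):
        p=full(c[:,0],*b[:2]);
        ap=full(cv2.approxPolyDP(c,8,True)[:,0],*b[:2])
        print(n,cv2.contourArea(c)/64,"cen",p.mean(0));print(ap)
        if n=="top":print(" z87",onz(n,ap,.087)[:,:2].tolist())
# case wood lid in top
b=(345,150,80,60);u=up(t,*b);hsv=cv2.cvtColor(u,cv2.COLOR_RGB2HSV)
m=(u[...,0]>135)&(hsv[...,1]>85)
m=cv2.morphologyEx(m.astype(np.uint8),cv2.MORPH_OPEN,np.ones((9,9)))
for c in blobs(m,1500):
    ap=full(cv2.approxPolyDP(c,12,True)[:,0],*b[:2]);print("wood",cv2.contourArea(c)/64);print(np.c_[ap,onz("top",ap,.056)[:,:2]])
cv2.imwrite("pics/m.png",m*255)
E
```

```text
top 95.2890625 cen [396.9459 178.0107]
[[400.9375 171.9375]
 [397.0625 171.8125]
 [392.6875 173.9375]
 [393.0625 184.0625]
 [400.8125 182.6875]]
 z87 [[0.5779535996020313, -0.19435039690451147], [0.5782037120127566, -0.18594997315580356], [0.5734558626817079, -0.1761999151257891], [0.5510996119786086, -0.1758433505345733], [0.5541846357717438, -0.19275913542671572]]
top 92.109375 cen [380.8387 177.4301]
[[383.8125 171.1875]
 [376.8125 173.0625]
 [377.1875 183.4375]
 [380.6875 183.6875]
 [384.9375 181.6875]]
 z87 [[0.5794987657433479, -0.15722757177827953], [0.5752831089317347, -0.141815352064269], [0.5523512783827869, -0.14157898419948975], [0.5518282751974327, -0.14912566305741623], [0.5562651491736791, -0.158534111660015]]
scene 87.0078125 cen [140.6539 249.6469]
[[139.4375 241.4375]
 [136.1875 243.5625]
 [138.1875 252.0625]
 [141.5625 257.8125]
 [145.1875 255.8125]
 [142.0625 244.3125]]
scene 85.4296875 cen [123.6556 254.9986]
[[122.5625 246.6875]
 [118.9375 248.4375]
 [122.5625 260.4375]
 [125.4375 263.4375]
 [128.1875 260.8125]]
wood 740.640625
[[361.8125 185.3125   0.5532  -0.1
[... 298 characters left out ...]
  0.5574  -0.1838]
 [373.3125 184.5625   0.555   -0.1432]
 [371.8125 189.6875   0.5432  -0.1393]
 [368.9375 189.0625   0.5446  -0.133 ]
 [368.3125 184.3125   0.5555  -0.132 ]]
wood 575.3515625
[[362.6875 158.1875   0.6159  -0.1218]
 [363.9375 171.8125   0.5842  -0.1233]
 [368.3125 171.5625   0.5848  -0.1332]
 [369.1875 167.1875   0.595   -0.1357]
 [371.9375 166.4375   0.5967  -0.142 ]
 [373.3125 172.0625   0.5837  -0.1445]
 [385.0625 170.0625   0.5884  -0.1713]
 [386.0625 172.5625   0.5826  -0.1733]
 [391.6875 173.5625   0.5804  -0.1859]
 [404.5625 167.8125   0.5938  -0.2157]
 [405.4375 172.9375   0.5819  -0.217 ]
 [409.1875 173.1875   0.5814  -0.2254]
 [407.0625 158.5625   0.6153  -0.2226]]
```

View pics/m.png

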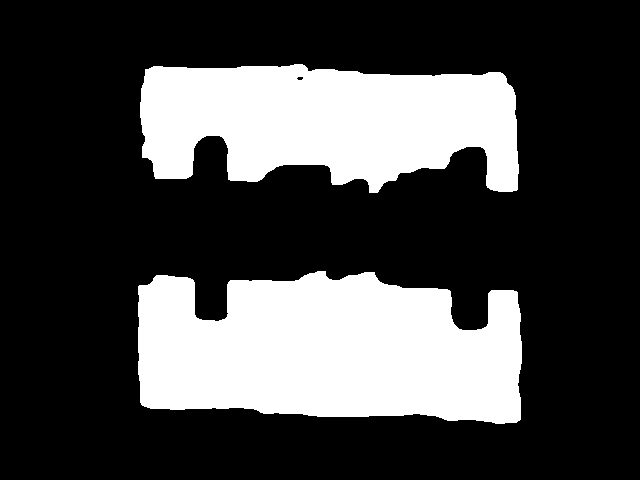

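```bash
python3 - <<'E'
from h import *
t=np.load("pics/top0.npy");s=np.load("pics/scene0.npy")
for a,b in(((396.95,178.01),(140.65,249.65)),((380.84,177.43),(123.66,255.0)),):
    pass
# scene: which is which: larger y is right in scene
R,e1=tri((396.95,178.01),(123.66,255.0));L,e2=tri((380.84,177.43),(140.65,249.65));print(L,R,e1,e2,(L+R)/2,np.arctan2(-(L-R)[0],(L-R)[1]))
# edges by gradient: far and near lid edges in top, columns
g=cv2.GaussianBlur(t,(0,0),.7).astype(float)
def subedge(col,r0,r1,sgn):
    v=g[r0:r1,col,0];d=np.diff(v)*sgn;k=int(d.argmax())
    k=min(max(k,1),len(d)-2);o=.5*(d[k-1]-d[k+1])/(d[k-1]-2*d[k]+d[k+1]);return r0+k+.5+o
for nm,r0,r1,sg,z in(("far",152,166,1,.056),("near",196,210,-1,.056)):
    P=np.array([(c,subedge(c,r0,r1,sg)) for c in range(366,404)])
    W=onz("top",P,z);l=cv2.fitLine(W[:,:2].astype(np.float32),cv2.DIST_HUBER,0,.001,.001).ravel();print(nm,l,l[0]/l[1],P[::6,1])
gt=g.transpose(1,0,2)
def sc(row,c0,c1,sgn):
    v=g[row,c0:c1,0];d=np.diff(v)*sgn;k=int(d.argmax());k=min(max(k,1),len(d)-2);o=.5*(d[k-1]-d[k+1])/(d[k-1]-2*d[k]+d[k+1]);return c0+k+.5+o
for nm,c0,c1,sg,z in(("right",402,416,-1,.056),("left",353,368,1,.056)):
  for rows in (range(161,170),range(188,199)):
    P=np.array([(sc(r,c0,c1,sg),r) for r in rows]);W=onz("top",P,z)
    l=cv2.fitLine(W[:,:2].astype(np.float32),cv2.DIST_HUBER,0,.001,.001).ravel();print(nm,l,P[:,0])
E
```

```text
[ 0.5687 -0.1535  0.0733] [ 0.5673 -0.189   0.0738] 0.002386786978502353 0.002918660928686786 [ 0.568  -0.1712  0.0736] -0.0389972251657872
far [ 0.0345  0.9994  0.6168 -0.1644] 0.034570105 [157.4286 157.5714 157.4231 157.5909 158.1875 158.5385 158.4615]
near [ 0.0355  0.9994  0.5173 -0.175 ] 0.035496306 [200.4167 200.3636 203.5714 201.4286 201.5294 201.1875 201.8182]
right [ 0.9993 -0.0361  0.6003 -0.2271] [409.2941 409.3478 409.375  409.3704 409.4571 409.4688 409.4688 409.4688
 409.4848]
right [ 0.9983 -0.0588  0.5349 -0.2241] [412.4167 409.75   409.9091 409.8235 409.7895 409.8421 409.8421 409.8947
 409.8421 409.8235 409.7778]
left [ 0.9897 -0.1434  0.6    -0.1173] [360.7778 361.3333 362.     361.5    360.8333 360.75   360.625  360.6667
 360.5714]
left [ 0.9987  0.0512  0.5347 -0.1154] [361.3333 361.6667 361.     361.     361.     360.8889 360.8889 361.
 361.5    362.     362.1667]
```

```bash
python3 - <<'E'
from h import *
t=np.load("pics/top0.npy");s=np.load("pics/scene0.npy")
a=cv2.resize(t[130:214,196:256],None,fx=7,fy=7,interpolation=cv2.INTER_CUBIC)
b=cv2.resize(s[180:252,250:320],None,fx=8,fy=8,interpolation=cv2.INTER_CUBIC)
a=cv2.copyMakeBorder(a,0,600-a.shape[0],0,0,cv2.BORDER_CONSTANT)
cv2.imwrite("pics/bt.png",a[...,::-1]);cv2.imwrite("pics/bs.png",b[...,::-1])
E
```

```text
(no output)
```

View pics/bt.png

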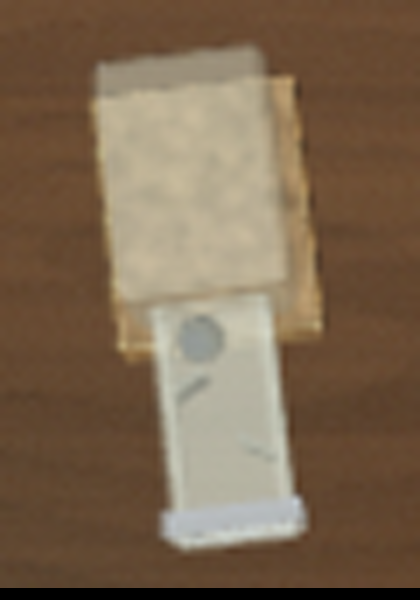

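View pics/bs.png

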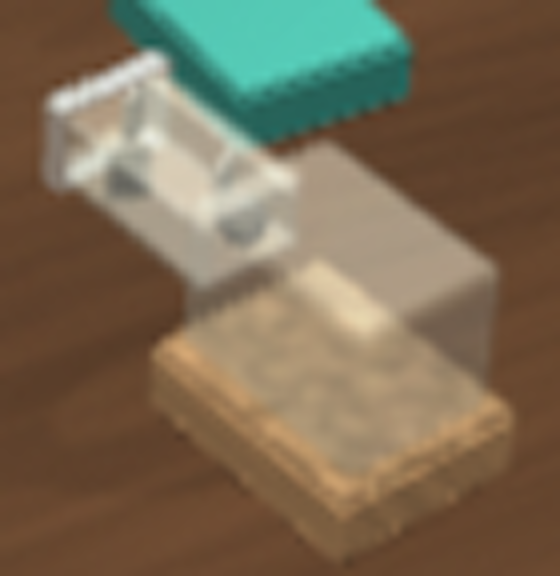

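```bash
python3 - <<'E'
from h import *
T=lambda p:(np.array(p,float)+.5)/7-.5+[196,130]
S=lambda p:(np.array(p,float)+.5)/8-.5+[250,180]
def show(n,W):
    W=W[:,:2];print(n,W.tolist())
    for i in range(len(W)):
        d=W[(i+1)%len(W)]-W[i];print("   len %.4f ang %.2f"%(np.linalg.norm(d),np.degrees(np.arctan2(d[1],d[0]))))
show("cork top",onz("top",T([(93,100),(295,76),(320,326),(124,347)]),.025))
show("cork scene",onz("scene",S([(155,352),(345,490),(512,412)]),.025))
show("body top",onz("top",T([(97,63),(258,45),(287,290),(120,305)]),.081))
show("body scene",onz("scene",S([(328,143),(497,268)]),.081))
show("collar",onz("top",T([(163,515),(303,498)]),.069))
show("ball",onz("top",T([(199,338)]),.051))
show("neck L",onz("top",T([(152,310),(175,500)]),.067));show("neck R",onz("top",T([(270,300),(293,495)]),.067))
def c(n,l,z): print(n,onz("top",np.array(l)*.64,z)[:,:2])
c("tape",[(479,212)],.024);c("weight",[(435,388),(510,396),(509,411),(436,403)],.022);c("tube top",[(242,262)],.07);c("turq",[(271,335),(317,336),(315,396),(267,395)],.025)
E
```

```text
cork top [[0.6574791844509698, 0.23498722531928676], [0.6661244639916789, 0.16592255597817784], [0.579099190758565, 0.15647487268178073], [0.5716769204635817, 0.2225010848186228]]
   len 0.0696 ang -82.87
   len 0.0875 ang -173.80
   len 0.0664 ang 96.41
   len 0.0867 ang 8.28
cork scene [[0.5846785289831171, 0.15709357435503457], [0.6632927999630533, 0.17398371979190252], [0.6597282034083428, 0.2363726640719327]]
   len 0.0804 ang 12.13
   len 0.0625 ang 93.27
   len 0.1092 ang -133.43
body top [[0.6538959263974187, 0.2262189480817095], [0.6599697714675317, 0.17475906307649197], [0.5800876641532033, 0.16450549706117873], [0.5750979566951191, 0.2171206107546854]]
   len 0.0518 ang -83.27
   len 0.0805 ang -172.69
   len 0.0529 ang 95.42
   len 0.0793 ang 6.59
body scene [[0.5820097375763874, 0.2178936776104045], [0.6547176340989616, 0.2281049445487398]]
   len 0.0734 ang 7.99
   len 0.0734 ang -172.01
collar [[0.5099238802869466, 0.20353970039312252], [0.5155106109058907, 0.15933036638174408]]
   len 0.0446 ang -82.80
   len 0.0446 ang 97.20
ball [[0.5700953763598943, 0.19481801990871966]]
   len 0.0000 ang 0.00
neck L [[0.5762462220465486, 0.20856938300046035], [0.5149434779324197, 0.20003664438169896]]
   len 0.0619 ang -172.08
   len 0.0619 ang 7.92
neck R [[0.5796376457940708, 0.17073683969422881], [0.5166906231218035, 0.162614756777302]]
   len 0.0635 ang -172.65
   len 0.0635 ang 7.35
tape [[0.6786 0.0008]]
weight [[ 0.4113  0.0696]
 [ 0.4003 -0.0402]
 [ 0.3788 -0.0382]
 [ 0.3897  0.0682]]
tube top [[0.5893 0.3489]]
turq [[0.488  0.3135]
 [0.4868 0.2449]
 [0.3989 0.2455]
 [0.3999 0.3161]]
```

```bash
python3 - <<'E'
from h import *
T=lambda p:(np.array(p,float)+.5)/5-.5+[345,150]
S=lambda p:(np.array(p[0:2],float)-[0,300]+.5)/5-.5+[95,230]
for a,b in(((133,88),(292,442)),((133,198),(262,368)),((293,93),(122,510)),((296,203),(93,422)),((215,115),(203,460)),((220,172),(183,395))): print(*tri(T(a),S(b)))
E
```

```text
[ 0.594  -0.1367  0.0626] 0.0028751104925088472
[ 0.5442 -0.1338  0.0622] 0.004501341544871184
[ 0.5928 -0.2095  0.0589] 0.0037588656684454515
[ 0.5419 -0.2065  0.0629] 0.0034113347225898463
[ 0.5826 -0.1728  0.06  ] 0.004920446841212849
[ 0.5543 -0.17    0.072 ] 0.0036095053944124587
```

```bash
cat > pl.py <<'E'
# plan <-> commanded pose bookkeeping; only computes numbers
from h import *
import json,os
from scipy.spatial.transform import Rotation as Ro
F="cmd.json"
def load():
    d=json.load(open(F));return np.array(d["p"]),Ro.from_rotvec(d["r"])
def save(p,R): json.dump({"p":list(map(float,p)),"r":list(map(float,R.as_rotvec()))},open(F,"w"))
def commit(tx=0,ty=0,tz=0,rx=0,ry=0,rz=0):
    p,R=load();save(p+R.apply([tx,ty,tz]),R*Ro.from_rotvec([rx,ry,rz]))
def down(yaw): return Ro.from_euler("z",yaw)*Ro.from_euler("x",np.pi)
def rel(p,R):
    p0,R0=load();t=R0.inv().apply(np.array(p)-p0);r=(R0.inv()*R).as_rotvec();return t,r
def bot(yaw,pitch,roll):  # bottle rotation: neck down pitch, then roll about own x
    return Ro.from_euler("z",yaw)*Ro.from_euler("y",-pitch)*Ro.from_euler("x",roll)
FL=Ro.from_euler("x",np.pi)  # bottle -> tool
E
python3 - <<'E'
from pl import *
save([.198,-.619,.223],down(2*np.arctan2(.4844,3.1021)))
print(rel([.567,-.171,.15],down(-.036)))
E
```

```text
(array([ 0.488 , -0.3142,  0.073 ]), array([-0.    , -0.    ,  0.3458]))
```

Call:
carry_out:
  commands:
    - {"tx": 0.488, "ty": -0.314, "tz": 0.06, "rz": 0.346, "jaw": 1}
    - {"tx": 0.488, "ty": -0.314, "tz": 0.06, "rz": 0.346, "jaw": 1}
    - {"tx": 0.488, "ty": -0.314, "tz": 0.06, "rz": 0.346, "jaw": 1}
    - {"tx": 0.488, "ty": -0.314, "tz": 0.06, "rz": 0.346, "jaw": 1}
    - {"tx": 0.488, "ty": -0.314, "tz": 0.06, "rz": 0.346, "jaw": 1}
    - {"tx": 0.488, "ty": -0.314, "tz": 0.06, "rz": 0.346, "jaw": 1}
    - {"tx": 0.488, "ty": -0.314, "tz": 0.06, "rz": 0.346, "jaw": 1}
    - {"tx": 0.488, "ty": -0.314, "tz": 0.06, "rz": 0.346, "jaw": 1}
    - {"tx": 0.488, "ty": -0.314, "tz": 0.06, "rz": 0.346, "jaw": 1}
    - {"tx": 0.488, "ty": -0.314, "tz": 0.06, "rz": 0.346, "jaw": 1}
    - {"tx": 0.488, "ty": -0.314, "tz": 0.06, "rz": 0.346, "jaw": 1}
    - {"tx": 0.488, "ty": -0.314, "tz": 0.06, "rz": 0.346, "jaw": 1}
  grip_force: 30

```text
invalid input
```

Call:
carry_out:
  commands:
    - {"tx": 0.488, "ty": -0.314, "tz": 0.06, "rx": 0, "ry": 0, "rz": 0.346, "jaw": 1}
    - {"tx": 0.488, "ty": -0.314, "tz": 0.06, "rx": 0, "ry": 0, "rz": 0.346, "jaw": 1}
    - {"tx": 0.488, "ty": -0.314, "tz": 0.06, "rx": 0, "ry": 0, "rz": 0.346, "jaw": 1}
    - {"tx": 0.488, "ty": -0.314, "tz": 0.06, "rx": 0, "ry": 0, "rz": 0.346, "jaw": 1}
    - {"tx": 0.488, "ty": -0.314, "tz": 0.06, "rx": 0, "ry": 0, "rz": 0.346, "jaw": 1}
    - {"tx": 0.488, "ty": -0.314, "tz": 0.06, "rx": 0, "ry": 0, "rz": 0.346, "jaw": 1}
    - {"tx": 0.488, "ty": -0.314, "tz": 0.06, "rx": 0, "ry": 0, "rz": 0.346, "jaw": 1}
    - {"tx": 0.488, "ty": -0.314, "tz": 0.06, "rx": 0, "ry": 0, "rz": 0.346, "jaw": 1}
    - {"tx": 0.488, "ty": -0.314, "tz": 0.06, "rx": 0, "ry": 0, "rz": 0.346, "jaw": 1}
    - {"tx": 0.488, "ty": -0.314, "tz": 0.06, "rx": 0, "ry": 0, "rz": 0.346, "jaw": 1}
    - {"tx": 0.488, "ty": -0.314, "tz": 0.06, "rx": 0, "ry": 0, "rz": 0.346, "jaw": 1}
    - {"tx": 0.488, "ty": -0.314, "tz": 0.06, "rx": 0, "ry": 0, "rz": 0.346, "jaw": 1}
  grip_force: 30

```text
time: 1.6
position: [0.5662, -0.1731, 0.1623]
tool_rot: [3.14, -0.06, -0.002]
ft_force: [0.0, -0.3, -0.1]
grip_width: 1.002
```

Call:
carry_out:
  commands:
    - {"tx": 0, "ty": 0, "tz": 0.03, "rx": 0, "ry": 0, "rz": 0, "jaw": 0.85}
    - {"tx": 0, "ty": 0, "tz": 0.06, "rx": 0, "ry": 0, "rz": 0, "jaw": 0.85}
    - {"tx": 0, "ty": 0, "tz": 0.08, "rx": 0, "ry": 0, "rz": 0, "jaw": 0.85}
    - {"tx": 0, "ty": 0, "tz": 0.09, "rx": 0, "ry": 0, "rz": 0, "jaw": 0.85}
    - {"tx": 0, "ty": 0, "tz": 0.096, "rx": 0, "ry": 0, "rz": 0, "jaw": 0.85}
    - {"tx": 0, "ty": 0, "tz": 0.096, "rx": 0, "ry": 0, "rz": 0, "jaw": 0.85}

```text
time: 2.35
position: [0.5674, -0.1714, 0.0668]
tool_rot: [3.141, -0.057, 0.001]
ft_force: [0.4, -0.1, 0.0]
grip_width: 0.848
```

```bash
python3 - <<'E'
from pl import *
commit(.488,-.314,.06,0,0,.346);commit(0,0,.096)
s=ctrl.get_state();print(load()[0],s["position"],s["tool_rot"],s["ft_force"],s["grip_width"])
im=get_image("scene");cv2.imwrite("pics/a.png",cv2.resize(im[200:320,60:220],(800,600),interpolation=cv2.INTER_CUBIC)[...,::-1])
E
```

```text
[ 0.567  -0.1712  0.067 ] [ 0.5674 -0.1714  0.0668] [ 3.1408 -0.057   0.0006] [ 0.4456 -0.1413  0.0199] 0.8477344394496276
```

View pics/a.png

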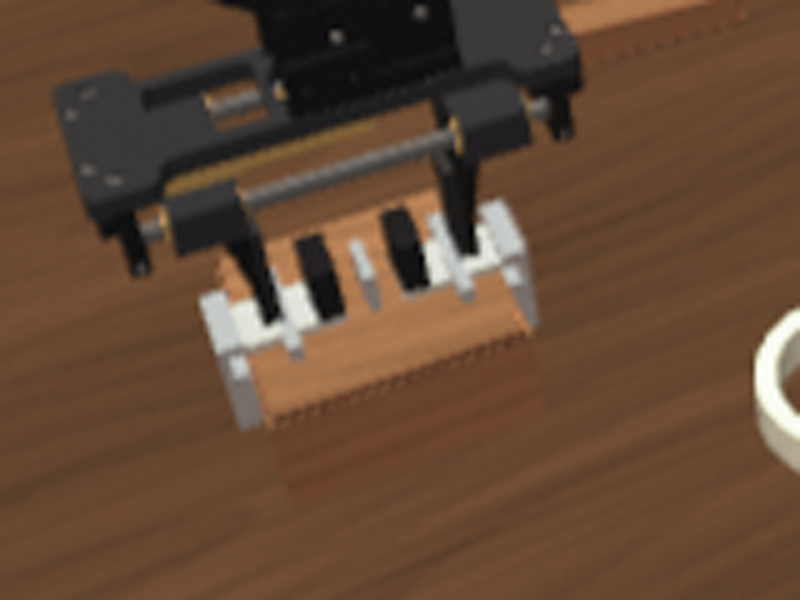

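The fingers straddle the two black blocks, with tips at crop (265,318) and (470,250), and nothing is touching. I'll squeeze.

Call:
carry_out:
  commands:
    - {"tx": 0, "ty": 0, "tz": 0, "rx": 0, "ry": 0, "rz": 0, "jaw": 0.2}
    - {"tx": 0, "ty": 0, "tz": 0, "rx": 0, "ry": 0, "rz": 0, "jaw": 0.2}
    - {"tx": 0, "ty": 0, "tz": 0, "rx": 0, "ry": 0, "rz": 0, "jaw": 0.2}
    - {"tx": 0, "ty": 0, "tz": 0, "rx": 0, "ry": 0, "rz": 0, "jaw": 0.2}
    - {"tx": 0, "ty": 0, "tz": 0, "rx": 0, "ry": 0, "rz": 0, "jaw": 0.2}
    - {"tx": 0, "ty": 0, "tz": 0, "rx": 0, "ry": 0, "rz": 0, "jaw": 0.2}
  grip_force: 30

```text
time: 3.15
position: [0.5674, -0.1716, 0.0671]
tool_rot: [3.14, -0.057, 0.001]
ft_force: [-1.9, -0.4, 4.6]
grip_width: 0.351
```

Call:
carry_out:
  commands:
    - {"tx": 0, "ty": 0, "tz": -0.004, "rx": 0, "ry": 0, "rz": 0, "jaw": 0.2}
    - {"tx": 0, "ty": 0, "tz": -0.01, "rx": 0, "ry": 0, "rz": 0, "jaw": 0.2}
    - {"tx": 0, "ty": 0, "tz": -0.02, "rx": 0, "ry": 0, "rz": 0, "jaw": 0.2}
    - {"tx": 0, "ty": 0, "tz": -0.035, "rx": 0, "ry": 0, "rz": 0, "jaw": 0.2}
    - {"tx": 0, "ty": 0, "tz": -0.055, "rx": 0, "ry": 0, "rz": 0, "jaw": 0.2}
    - {"tx": 0, "ty": 0, "tz": -0.06, "rx": 0, "ry": 0, "rz": 0, "jaw": 0.2}
    - {"tx": 0, "ty": 0, "tz": -0.06, "rx": 0, "ry": 0, "rz": 0, "jaw": 0.2}

```text
time: 4.03
position: [0.5675, -0.1714, 0.1273]
tool_rot: [3.14, -0.057, 0.002]
ft_force: [0.4, -0.1, -2.8]
grip_width: 0.348
```

```bash
python3 - <<'E'
from pl import *
commit(0,0,-.06)
s=ctrl.get_state();print(load()[0],s["position"],s["tool_rot"],s["ft_force"],s["grip_width"])
im=get_image("scene");cv2.imwrite("pics/b.png",cv2.resize(im[180:300,60:220],(800,600),interpolation=cv2.INTER_CUBIC)[...,::-1])
print(rel([.53,.02,.127],down(0)))
E
```

```text
[ 0.567  -0.1712  0.127 ] [ 0.5675 -0.1714  0.1273] [ 3.1404 -0.057   0.0019] [ 0.3781 -0.1097 -2.8317] 0.3479593980780545
(array([-0.0439, -0.1897,  0.    ]), array([-0.    ,  0.    , -0.0362]))
```

View pics/b.png

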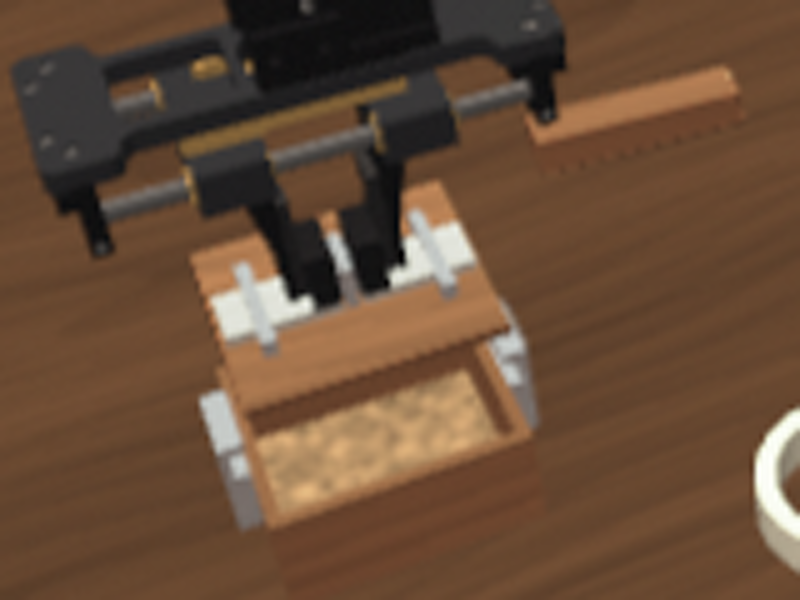

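The lid is clear of the case, which stands open with its cork floor at crop (380,440). I'll carry the lid to the bare middle of the desk.

Call:
carry_out:
  commands:
    - {"tx": -0.012, "ty": -0.05, "tz": 0, "rx": 0, "ry": 0, "rz": -0.01, "jaw": 0.2}
    - {"tx": -0.024, "ty": -0.1, "tz": 0, "rx": 0, "ry": 0, "rz": -0.02, "jaw": 0.2}
    - {"tx": -0.036, "ty": -0.15, "tz": 0.01, "rx": 0, "ry": 0, "rz": -0.03, "jaw": 0.2}
    - {"tx": -0.044, "ty": -0.18, "tz": 0.03, "rx": 0, "ry": 0, "rz": -0.036, "jaw": 0.2}
    - {"tx": -0.044, "ty": -0.19, "tz": 0.055, "rx": 0, "ry": 0, "rz": -0.036, "jaw": 0.2}
    - {"tx": -0.044, "ty": -0.19, "tz": 0.08, "rx": 0, "ry": 0, "rz": -0.036, "jaw": 0.2}
    - {"tx": -0.044, "ty": -0.19, "tz": 0.095, "rx": 0, "ry": 0, "rz": -0.036, "jaw": 0.2}
    - {"tx": -0.044, "ty": -0.19, "tz": 0.1, "rx": 0, "ry": 0, "rz": -0.036, "jaw": 0.2}
    - {"tx": -0.044, "ty": -0.19, "tz": 0.104, "rx": 0, "ry": 0, "rz": -0.036, "jaw": 0.2}
    - {"tx": -0.044, "ty": -0.19, "tz": 0.104, "rx": 0, "ry": 0, "rz": -0.036, "jaw": 0.2}
    - {"tx": -0.044, "ty": -0.19, "tz": 0.104, "rx": 0, "ry": 0, "rz": -0.036, "jaw": 0.2}

```text
time: 5.45
position: [0.5306, 0.0201, 0.0232]
tool_rot: [3.141, -0.001, 0.002]
ft_force: [0.3, 0.3, -2.7]
grip_width: 0.348
```

Still hanging. I'll lower in small steps to touch, then release.

Call:
carry_out:
  commands:
    - {"tx": 0, "ty": 0, "tz": 0.001, "rx": 0, "ry": 0, "rz": 0, "jaw": 0.2}
    - {"tx": 0, "ty": 0, "tz": 0.002, "rx": 0, "ry": 0, "rz": 0, "jaw": 0.2}
    - {"tx": 0, "ty": 0, "tz": 0.002, "rx": 0, "ry": 0, "rz": 0, "jaw": 0.2}

```text
time: 5.82
position: [0.5303, 0.0202, 0.0211]
tool_rot: [3.141, -0.0, 0.001]
ft_force: [-1.1, -1.0, 2.9]
grip_width: 0.349
```

Call:
carry_out:
  commands:
    - {"tx": 0, "ty": 0, "tz": 0, "rx": 0, "ry": 0, "rz": 0, "jaw": 0.7}
    - {"tx": 0, "ty": 0, "tz": 0, "rx": 0, "ry": 0, "rz": 0, "jaw": 0.8}
    - {"tx": 0, "ty": 0, "tz": 0, "rx": 0, "ry": 0, "rz": 0, "jaw": 0.8}
    - {"tx": 0, "ty": 0, "tz": 0, "rx": 0, "ry": 0, "rz": 0, "jaw": 0.8}
    - {"tx": 0, "ty": 0, "tz": -0.03, "rx": 0, "ry": 0, "rz": 0, "jaw": 0.8}
    - {"tx": 0, "ty": 0, "tz": -0.08, "rx": 0, "ry": 0, "rz": 0, "jaw": 1}
    - {"tx": 0, "ty": 0, "tz": -0.14, "rx": 0, "ry": 0, "rz": 0, "jaw": 1}
    - {"tx": 0, "ty": 0, "tz": -0.16, "rx": 0, "ry": 0, "rz": 0, "jaw": 1}

```text
time: 6.82
position: [0.5322, 0.0206, 0.1846]
tool_rot: [3.141, -0.0, 0.01]
ft_force: [-0.9, 0.2, -0.4]
grip_width: 0.983
```

```bash
python3 - <<'E'
from pl import *
commit(-.044,-.19,.104,0,0,-.036);commit(0,0,.002);commit(0,0,-.16)
s=ctrl.get_state();print(load()[0],s["position"],s["tool_rot"],s["ft_force"],s["grip_width"])
im=get_image("scene");cv2.imwrite("pics/c.png",cv2.resize(im[150:330,90:330],(800,600),interpolation=cv2.INTER_CUBIC)[...,::-1])
print(rel([.618,.1955,.16],down(.127)))
E
```

```text
[0.5299 0.0203 0.181 ] [0.5322 0.0206 0.1846] [ 3.141  -0.0001  0.0102] [-0.8784  0.2237 -0.4374] 0.9825478812734715
(array([ 0.088 , -0.1752,  0.021 ]), array([-0.    , -0.    , -0.1272]))
```

View pics/c.png

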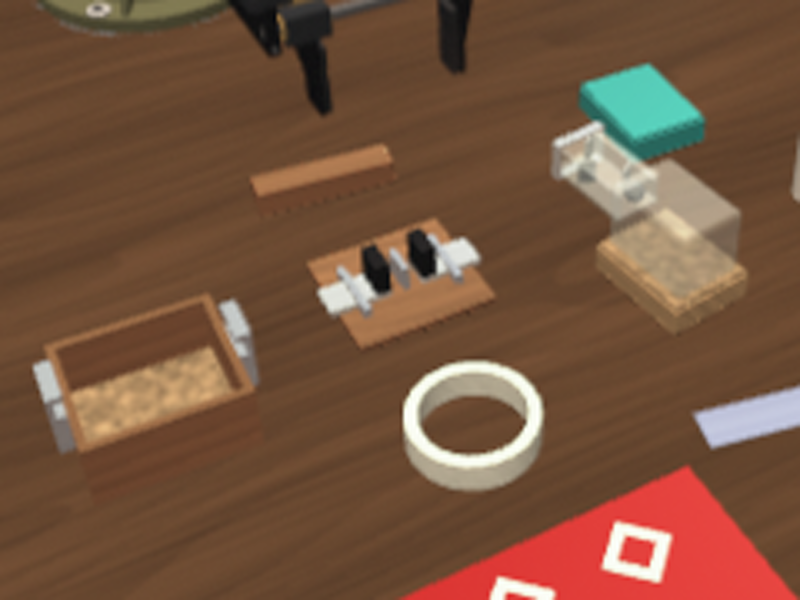

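The lid lies flat at crop (400,285), clear of everything, with the case open. On to the bottle.

Call:
carry_out:
  commands:
    - {"tx": 0.02, "ty": -0.04, "tz": 0, "rx": 0, "ry": 0, "rz": -0.03, "jaw": 1}
    - {"tx": 0.045, "ty": -0.09, "tz": 0, "rx": 0, "ry": 0, "rz": -0.07, "jaw": 1}
    - {"tx": 0.07, "ty": -0.14, "tz": 0, "rx": 0, "ry": 0, "rz": -0.1, "jaw": 1}
    - {"tx": 0.08, "ty": -0.174, "tz": 0.01, "rx": 0, "ry": 0, "rz": -0.127, "jaw": 1}
    - {"tx": 0.08, "ty": -0.174, "tz": 0.02, "rx": 0, "ry": 0, "rz": -0.127, "jaw": 1}
    - {"tx": 0.08, "ty": -0.174, "tz": 0.04, "rx": 0, "ry": 0, "rz": -0.127, "jaw": 1}
    - {"tx": 0.08, "ty": -0.174, "tz": 0.06, "rx": 0, "ry": 0, "rz": -0.127, "jaw": 1}
    - {"tx": 0.08, "ty": -0.174, "tz": 0.06, "rx": 0, "ry": 0, "rz": -0.127, "jaw": 1}
    - {"tx": 0.08, "ty": -0.174, "tz": 0.06, "rx": 0, "ry": 0, "rz": -0.127, "jaw": 1}
  grip_force: 40

```text
time: 8.0
position: [0.6104, 0.1936, 0.1208]
tool_rot: [3.135, 0.197, 0.001]
ft_force: [0.5, -0.0, 0.2]
grip_width: 0.999
```

```bash
python3 - <<'E'
from pl import *
commit(.08,-.174,.06,0,0,-.127)
s=ctrl.get_state();print(load()[0],s["position"],s["tool_rot"],s["ft_force"],s["grip_width"])
im=get_image("scene");a=cv2.resize(im[150:270,220:340],(400,400),interpolation=cv2.INTER_CUBIC)
im=get_image("top");b=cv2.resize(im[110:220,170:280],(400,400),interpolation=cv2.INTER_CUBIC)
cv2.imwrite("pics/d.png",np.hstack([a,b])[...,::-1])
E
```

```text
[0.61   0.1943 0.121 ] [0.6104 0.1936 0.1208] [3.1352 0.1974 0.0008] [ 0.4763 -0.0386  0.2273] 0.999157463934635
```

View pics/d.png

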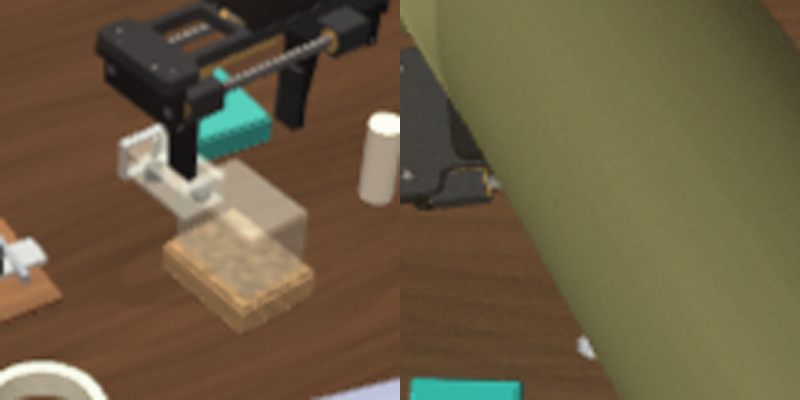

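Call:
carry_out:
  commands:
    - {"tx": 0, "ty": 0, "tz": 0.03, "rx": 0, "ry": 0, "rz": 0, "jaw": 1}
    - {"tx": 0, "ty": 0, "tz": 0.055, "rx": 0, "ry": 0, "rz": 0, "jaw": 1}
    - {"tx": 0, "ty": 0, "tz": 0.075, "rx": 0, "ry": 0, "rz": 0, "jaw": 1}
    - {"tx": 0, "ty": 0, "tz": 0.085, "rx": 0, "ry": 0, "rz": 0, "jaw": 1}
    - {"tx": 0, "ty": 0, "tz": 0.085, "rx": 0, "ry": 0, "rz": 0, "jaw": 0.8}
    - {"tx": 0, "ty": 0, "tz": 0.085, "rx": 0, "ry": 0, "rz": 0, "jaw": 0.7}
    - {"tx": 0, "ty": 0, "tz": 0.085, "rx": 0, "ry": 0, "rz": 0, "jaw": 0.5}
    - {"tx": 0, "ty": 0, "tz": 0.085, "rx": 0, "ry": 0, "rz": 0, "jaw": 0.5}
    - {"tx": 0, "ty": 0, "tz": 0.085, "rx": 0, "ry": 0, "rz": 0, "jaw": 0.5}
    - {"tx": 0, "ty": 0, "tz": 0.085, "rx": 0, "ry": 0, "rz": 0, "jaw": 0.5}
  grip_force: 40

```text
time: 9.35
position: [0.6105, 0.1945, 0.0362]
tool_rot: [-3.135, -0.199, -0.002]
ft_force: [-0.0, -0.2, 3.5]
grip_width: 0.636
```

```bash
python3 - <<'E'
from pl import *
commit(0,0,.085)
s=ctrl.get_state();print(load()[0],s["position"],s["tool_rot"],s["ft_force"],s["grip_width"]*87)
im=get_image("scene");cv2.imwrite("pics/e.png",cv2.resize(im[150:270,220:380],(800,600),interpolation=cv2.INTER_CUBIC)[...,::-1])
E
```

```text
[0.61   0.1943 0.036 ] [0.6105 0.1945 0.0362] [-3.135  -0.1991 -0.0017] [-0.0064 -0.2238  3.4774] 55.33120503646587
```

View pics/e.png

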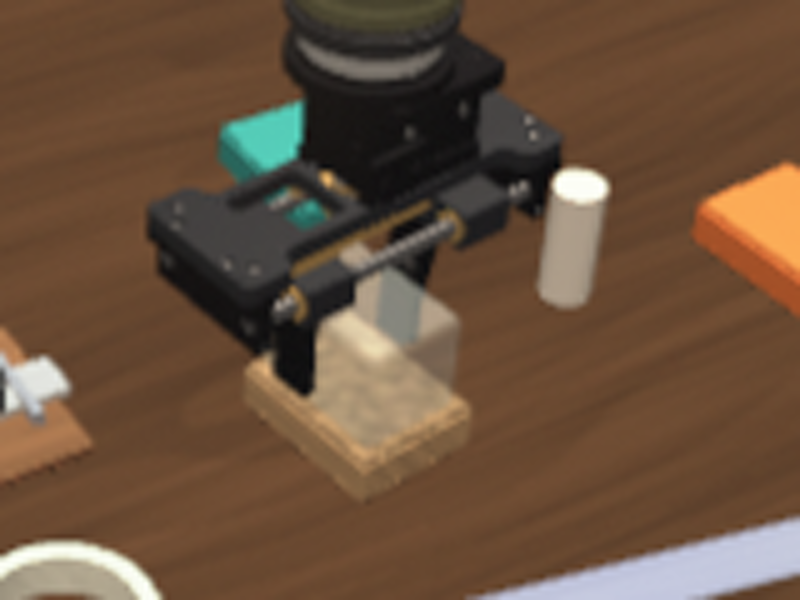

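Bottle gripped at 55.3 mm, with the finger flat on the body at crop (295,360). I'll lift and work out the carry and pour poses.

Call:
carry_out:
  commands:
    - {"tx": 0, "ty": 0, "tz": -0.01, "rx": 0, "ry": 0, "rz": 0, "jaw": 0.5}
    - {"tx": 0, "ty": 0, "tz": -0.03, "rx": 0, "ry": 0, "rz": 0, "jaw": 0.5}
    - {"tx": 0, "ty": 0, "tz": -0.06, "rx": 0, "ry": 0, "rz": 0, "jaw": 0.5}
    - {"tx": 0, "ty": 0, "tz": -0.09, "rx": 0, "ry": 0, "rz": 0, "jaw": 0.5}
    - {"tx": 0, "ty": 0, "tz": -0.12, "rx": 0, "ry": 0, "rz": 0, "jaw": 0.5}
    - {"tx": 0, "ty": 0, "tz": -0.14, "rx": 0, "ry": 0, "rz": 0, "jaw": 0.5}
    - {"tx": 0, "ty": 0, "tz": -0.14, "rx": 0, "ry": 0, "rz": 0, "jaw": 0.5}

```text
time: 10.28
position: [0.6111, 0.1946, 0.1776]
tool_rot: [-3.135, -0.199, -0.005]
ft_force: [0.0, 0.8, -3.5]
grip_width: 0.641
```

```bash
cat >> pl.py <<'E'
def tcp_from_mouth(m,yaw,pitch,roll):
    B=bot(yaw,pitch,roll);ctr=np.array(m)+B.apply([.117,0,0])
    # bottle centre in tool frame at grasp: grasp point + (.008 own x, -.002 own z); TCP is 19 mm beyond along tool z (= -own z)
    tcp=ctr+B.apply([-.008,0,.002])+B.apply([0,0,-.019]);return tcp,B*FL
E
python3 - <<'E'
from pl import *
commit(0,0,-.14)
s=ctrl.get_state();print(load()[0],s["position"],s["tool_rot"],s["ft_force"],s["grip_width"]*87,s["joint_positions"])
im=get_image("scene");cv2.imwrite("pics/f.png",cv2.resize(im[120:270,220:420],(800,600),interpolation=cv2.INTER_CUBIC)[...,::-1])
p,R=tcp_from_mouth([.59,-.17,.16],0,0,0);print(p,rel(p,R))
save0=load();save(p,R)
for pit,rol,z in((25,0,.098),(25,35,.098),(25,-35,.098)):
    q,R2=tcp_from_mouth([.59,-.17,z],0,np.radians(pit),np.radians(rol));print(pit,rol,q,rel(q,R2))
save(*save0)
E
```

```text
[0.61   0.1943 0.176 ] [0.6111 0.1946 0.1776] [-3.1348 -0.199  -0.0055] [ 0.0142  0.8121 -3.501 ] 55.795253496681916 [ 0.145   0.3918 -0.6372  1.5199  0.2386  1.305  -1.962 ]
[ 0.699 -0.17   0.143] (array([0.0422, 0.3726, 0.033 ]), array([-0.    , -0.    ,  0.1268]))
25 0 [ 0.696  -0.17    0.1287] (array([-0.003 , -0.    ,  0.0143]), array([0.    , 0.4363, 0.    ]))
25 35 [ 0.6947 -0.1602  0.1314] (array([-0.0043, -0.0098,  0.0116]), array([ 0.601 ,  0.4226, -0.1332]))
25 -35 [ 0.6947 -0.1798  0.1314] (array([-0.0043,  0.0098,  0.0116]), array([-0.601 ,  0.4226,  0.1332]))
```

View pics/f.png

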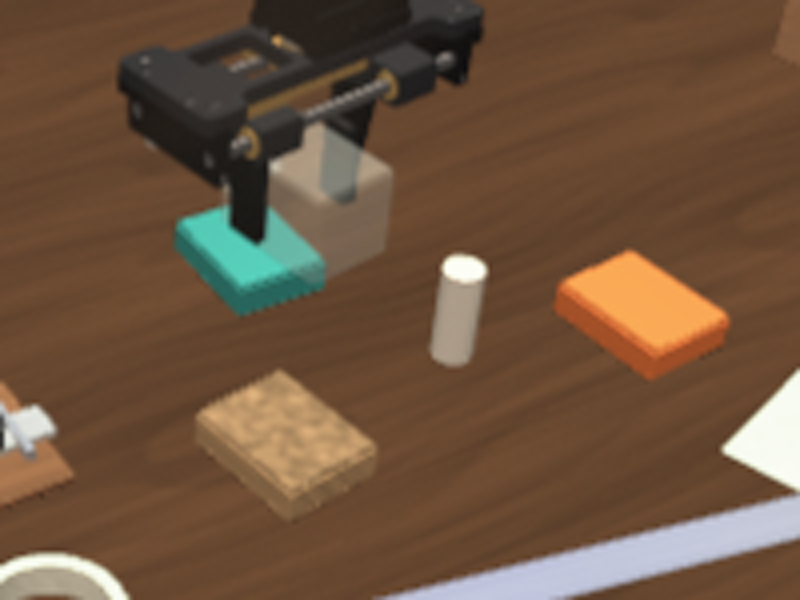

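The bottle is lifted cleanly and the bare cork block shows at crop (285,440). I'll carry it level to the case.

Call:
carry_out:
  commands:
    - {"tx": 0.002, "ty": 0.015, "tz": 0, "rx": 0, "ry": 0, "rz": 0.005, "jaw": 0.5}
    - {"tx": 0.006, "ty": 0.05, "tz": 0, "rx": 0, "ry": 0, "rz": 0.015, "jaw": 0.5}
    - {"tx": 0.011, "ty": 0.1, "tz": 0, "rx": 0, "ry": 0, "rz": 0.035, "jaw": 0.5}
    - {"tx": 0.017, "ty": 0.15, "tz": 0, "rx": 0, "ry": 0, "rz": 0.05, "jaw": 0.5}
    - {"tx": 0.023, "ty": 0.2, "tz": 0.005, "rx": 0, "ry": 0, "rz": 0.07, "jaw": 0.5}
    - {"tx": 0.029, "ty": 0.25, "tz": 0.01, "rx": 0, "ry": 0, "rz": 0.085, "jaw": 0.5}
    - {"tx": 0.034, "ty": 0.3, "tz": 0.015, "rx": 0, "ry": 0, "rz": 0.1, "jaw": 0.5}
    - {"tx": 0.038, "ty": 0.34, "tz": 0.023, "rx": 0, "ry": 0, "rz": 0.115, "jaw": 0.5}
    - {"tx": 0.041, "ty": 0.365, "tz": 0.03, "rx": 0, "ry": 0, "rz": 0.125, "jaw": 0.5}
    - {"tx": 0.042, "ty": 0.373, "tz": 0.033, "rx": 0, "ry": 0, "rz": 0.127, "jaw": 0.5}
    - {"tx": 0.042, "ty": 0.373, "tz": 0.033, "rx": 0, "ry": 0, "rz": 0.127, "jaw": 0.5}

```text
time: 11.7
position: [0.6987, -0.1692, 0.1418]
tool_rot: [-3.14, -0.001, 0.002]
ft_force: [-1.2, 0.6, -2.0]
grip_width: 0.64
```

```bash
python3 - <<'E'
from pl import *
commit(.042,.373,.033,0,0,.127)
s=ctrl.get_state();print(load()[0],s["position"],s["tool_rot"],s["ft_force"],s["grip_width"]*87,s["joint_positions"])
np.save("pics/top_g.npy",get_image("top"));im=get_image("scene");np.save("pics/sc_g.npy",im);cv2.imwrite("pics/g.png",cv2.resize(im[100:340,40:360],(800,600),interpolation=cv2.INTER_CUBIC)[...,::-1])
for f in np.linspace(.2,1,5):
    m=[.59,-.17,.16-.062*f];q,R2=tcp_from_mouth(m,0,np.radians(25*f),0);print(*rel(q,R2))
E
```

```text
[ 0.6988 -0.1704  0.143 ] [ 0.6987 -0.1692  0.1418] [-3.1401 -0.0013  0.0019] [-1.2406  0.5583 -1.962 ] 55.703970637854844 [ 0.5181  0.5531 -0.4653  1.3398  0.2453  1.3068 -1.5212]
[ 0.0013 -0.0004  0.0028] [ 0.      0.0873 -0.0002]
[ 0.0015 -0.0004  0.0056] [ 0.      0.1745 -0.0002]
[ 0.0009 -0.0004  0.0084] [ 0.      0.2618 -0.0002]
[-0.0006 -0.0004  0.0113] [ 0.      0.3491 -0.0002]
[-0.0028 -0.0004  0.0143] [ 0.      0.4363 -0.0002]
```

View pics/g.png

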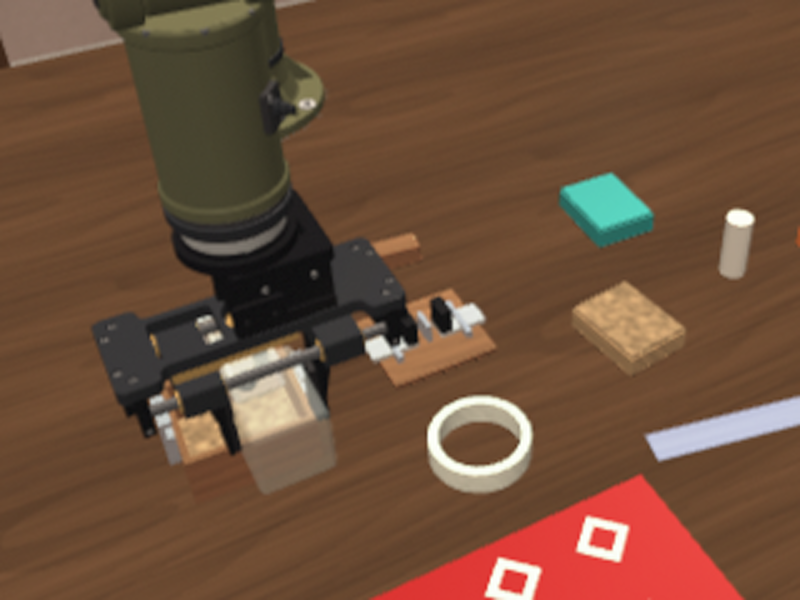

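Call:
carry_out:
  commands:
    - {"tx": 0.001, "ty": 0, "tz": 0.003, "rx": 0, "ry": 0.087, "rz": 0, "jaw": 0.5}
    - {"tx": 0.001, "ty": 0, "tz": 0.006, "rx": 0, "ry": 0.175, "rz": 0, "jaw": 0.5}
    - {"tx": 0.001, "ty": 0, "tz": 0.008, "rx": 0, "ry": 0.262, "rz": 0, "jaw": 0.5}
    - {"tx": -0.001, "ty": 0, "tz": 0.011, "rx": 0, "ry": 0.349, "rz": 0, "jaw": 0.5}
    - {"tx": -0.003, "ty": 0, "tz": 0.014, "rx": 0, "ry": 0.436, "rz": 0, "jaw": 0.5}
    - {"tx": -0.003, "ty": 0, "tz": 0.014, "rx": 0, "ry": 0.436, "rz": 0, "jaw": 0.5}
    - {"tx": -0.003, "ty": 0, "tz": 0.014, "rx": 0, "ry": 0.436, "rz": 0, "jaw": 0.5}

```text
time: 12.68
position: [0.697, -0.1694, 0.1299]
tool_rot: [3.067, 0.002, 0.681]
ft_force: [-0.8, -0.5, -2.2]
grip_width: 0.641
```

```bash
python3 - <<'E'
from pl import *
commit(-.003,0,.014,0,.436,0)
s=ctrl.get_state();print(load()[0],s["position"],s["tool_rot"],load()[1].as_rotvec(),s["ft_force"],s["grip_width"]*87,s["joint_positions"])
im=get_image("scene");a=cv2.resize(im[190:340,60:260],(800,600),interpolation=cv2.INTER_CUBIC);cv2.imwrite("pics/h.png",a[...,::-1])
im=get_image("top");cv2.imwrite("pics/ht.png",cv2.resize(im[100:220,320:480],(800,600),interpolation=cv2.INTER_CUBIC)[...,::-1])
m=[.59,-.17,.098]
for r in (9,18,27,35,0,-35):
    q,R2=tcp_from_mouth(m,0,np.radians(25),np.radians(r));print(r,*rel(q,R2))
print("proj mouth",proj("scene",m),proj("top",m))
E
```

```text
[ 0.6958 -0.1704  0.129 ] [ 0.697  -0.1694  0.1299] [3.0668 0.0023 0.6806] [ 3.0672 -0.0003  0.6794] [-0.8305 -0.549  -2.2353] 55.72823328504005 [ 0.7359  0.2914 -0.5525  1.7958  0.0845  0.6698 -1.3889]
9 [ 0.     -0.0031  0.0002] [ 0.1572  0.0003 -0.0002]
18 [-0.     -0.0057 -0.0005] [ 0.3142  0.0003 -0.0002]
27 [-0.     -0.0081 -0.0015] [ 0.4713  0.0003 -0.0003]
35 [-0.     -0.0102 -0.0027] [ 0.6109  0.0003 -0.0003]
0 [ 0.     -0.0004  0.0004] [ 0.0001  0.0003 -0.0002]
-35 [ 0.      0.0093 -0.0027] [-0.6108  0.0004 -0.0001]
proj mouth [[133.4329 250.2814]] [[391.3091 165.4114]]
```

View pics/h.png

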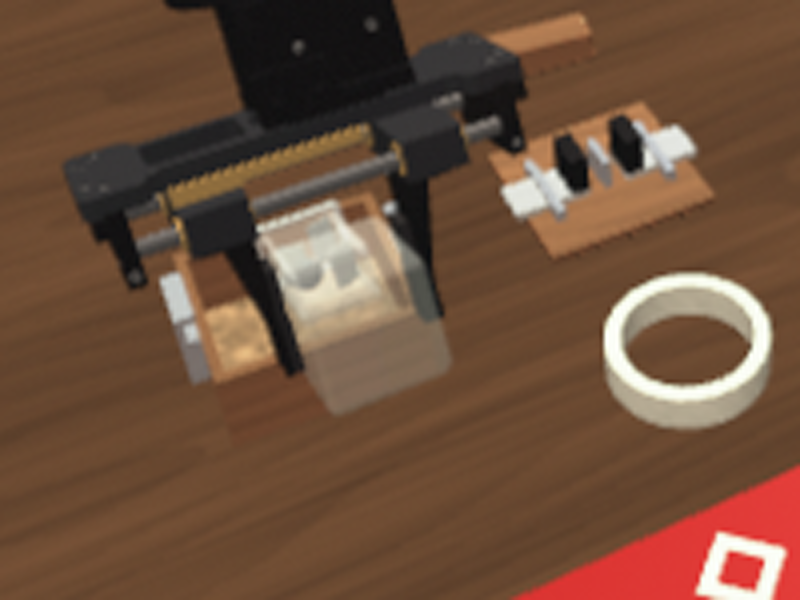

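View pics/ht.png

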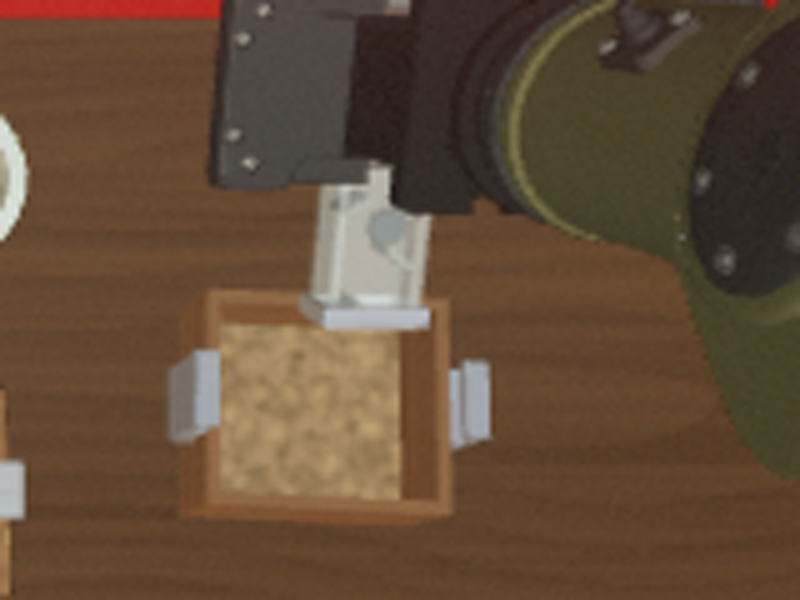

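The mouth hangs over the case's far part at top crop (372,320). I'll shift it slightly inward and lower while rolling the +y side up.

Call:
carry_out:
  commands:
    - {"tx": -0.006, "ty": -0.003, "tz": 0.003, "rx": 0, "ry": 0, "rz": 0, "jaw": 0.5}
    - {"tx": -0.011, "ty": -0.006, "tz": 0.006, "rx": 0, "ry": 0, "rz": 0, "jaw": 0.5}
    - {"tx": -0.011, "ty": -0.009, "tz": 0.006, "rx": 0.17, "ry": 0, "rz": 0, "jaw": 0.5}
    - {"tx": -0.011, "ty": -0.012, "tz": 0.005, "rx": 0.35, "ry": 0, "rz": 0, "jaw": 0.5}
    - {"tx": -0.011, "ty": -0.014, "tz": 0.004, "rx": 0.52, "ry": 0, "rz": 0, "jaw": 0.5}
    - {"tx": -0.011, "ty": -0.016, "tz": 0.003, "rx": 0.63, "ry": 0, "rz": 0, "jaw": 0.5}
    - {"tx": -0.011, "ty": -0.016, "tz": 0.003, "rx": 0.63, "ry": 0, "rz": 0, "jaw": 0.5}
    - {"tx": -0.011, "ty": -0.016, "tz": 0.003, "rx": 0.63, "ry": 0, "rz": 0, "jaw": 0.5}
    - {"tx": -0.011, "ty": -0.016, "tz": 0.003, "rx": 0.63, "ry": 0, "rz": 0, "jaw": 0.5}
    - {"tx": -0.011, "ty": -0.016, "tz": 0.003, "rx": 0.63, "ry": 0, "rz": 0, "jaw": 0.5}

```text
time: 14.02
position: [0.6874, -0.1532, 0.1222]
tool_rot: [-2.463, -0.181, -0.546]
ft_force: [0.7, -0.7, -2.4]
grip_width: 0.643
```

```bash
cat > look.py <<'E'
from pl import *
import sys
s=ctrl.get_state();p,R=load();print(s["time"],p,s["position"],"rot err",(R.inv()*Ro.from_rotvec(s["tool_rot"])).as_rotvec(),s["ft_force"],s["grip_width"]*87,s["joint_positions"])
im=get_image("top");cv2.imwrite(f"pics/{sys.argv[1]}.png",cv2.resize(im[100:220,320:480],(800,600),interpolation=cv2.INTER_CUBIC)[...,::-1])
E
python3 -c "
from pl import *
commit(-.011,-.016,.003,.63,0,0)"; python3 look.py i
```

```text
14.025 [ 0.6871 -0.1544  0.1216] [ 0.6874 -0.1532  0.1222] rot err [-0.0013 -0.0009 -0.0028] [ 0.6561 -0.6782 -2.4289] 55.93305366840451 [ 1.0877  0.6471 -0.7487  1.5682 -0.3752  1.0456 -0.7764]
```

View pics/i.png

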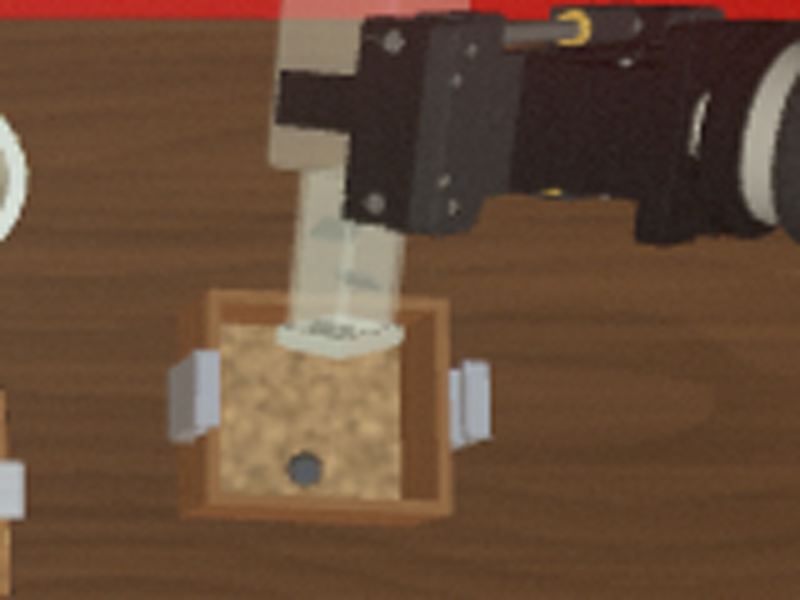

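The ball is already in the case: dark disc at top crop (305,468) on the cork floor, neck empty. I'll level the bottle, then check the block's pose for laying it back.

```bash
python3 - <<'E'
from pl import *
for f in np.linspace(.125,1,8):
    q,R2=tcp_from_mouth([.585,-.165,.088+.092*f],0,np.radians(25*(1-f)),.63*(1-f));t,r=rel(q,R2);print(np.round(t,3),np.round(r,3))
t=np.load("pics/top_g.npy");cv2.imwrite("pics/tg.png",cv2.resize(t[120:210,190:310],(800,600),interpolation=cv2.INTER_CUBIC)[...,::-1])
E
```

```text
[ 0.006 -0.    -0.003] [-0.079 -0.045  0.03 ]
[ 0.01  -0.002 -0.007] [-0.157 -0.093  0.057]
[ 0.013 -0.003 -0.011] [-0.236 -0.143  0.08 ]
[ 0.016 -0.005 -0.015] [-0.314 -0.195  0.099]
[ 0.018 -0.006 -0.02 ] [-0.391 -0.249  0.115]
[ 0.02  -0.008 -0.024] [-0.468 -0.305  0.126]
[ 0.022 -0.01  -0.029] [-0.544 -0.362  0.134]
[ 0.024 -0.012 -0.034] [-0.62  -0.421  0.137]
```

View pics/tg.png

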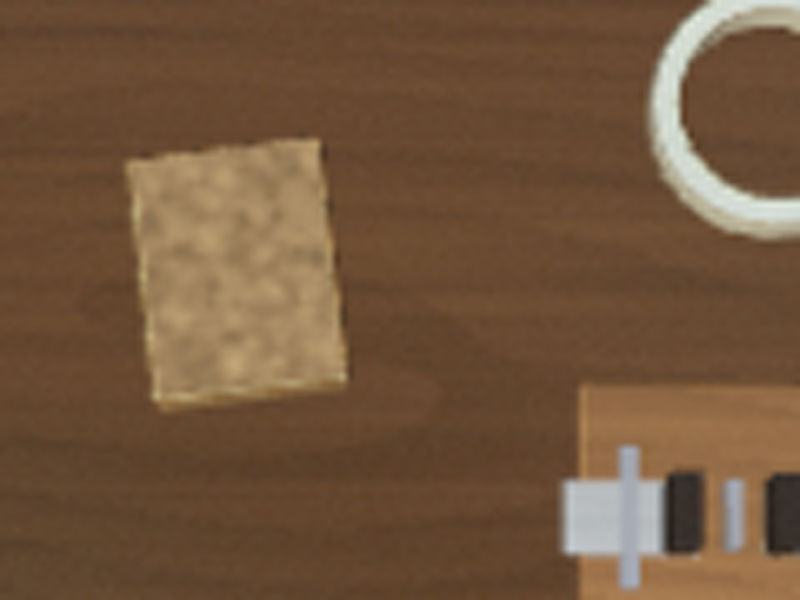

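Call:
carry_out:
  commands:
    - {"tx": 0.006, "ty": 0, "tz": -0.003, "rx": -0.079, "ry": -0.045, "rz": 0.03, "jaw": 0.5}
    - {"tx": 0.01, "ty": -0.002, "tz": -0.007, "rx": -0.157, "ry": -0.093, "rz": 0.057, "jaw": 0.5}
    - {"tx": 0.013, "ty": -0.003, "tz": -0.011, "rx": -0.236, "ry": -0.143, "rz": 0.08, "jaw": 0.5}
    - {"tx": 0.016, "ty": -0.005, "tz": -0.015, "rx": -0.314, "ry": -0.195, "rz": 0.099, "jaw": 0.5}
    - {"tx": 0.018, "ty": -0.006, "tz": -0.02, "rx": -0.391, "ry": -0.249, "rz": 0.115, "jaw": 0.5}
    - {"tx": 0.02, "ty": -0.008, "tz": -0.024, "rx": -0.468, "ry": -0.305, "rz": 0.126, "jaw": 0.5}
    - {"tx": 0.022, "ty": -0.01, "tz": -0.029, "rx": -0.544, "ry": -0.362, "rz": 0.134, "jaw": 0.5}
    - {"tx": 0.024, "ty": -0.012, "tz": -0.034, "rx": -0.62, "ry": -0.421, "rz": 0.137, "jaw": 0.5}
    - {"tx": 0.024, "ty": -0.012, "tz": -0.034, "rx": -0.62, "ry": -0.421, "rz": 0.137, "jaw": 0.5}
    - {"tx": 0.024, "ty": -0.012, "tz": -0.034, "rx": -0.62, "ry": -0.421, "rz": 0.137, "jaw": 0.5}

```text
time: 15.32
position: [0.694, -0.165, 0.1623]
tool_rot: [-3.141, 0.0, -0.001]
ft_force: [-0.3, -0.6, -1.6]
grip_width: 0.642
```

```bash
python3 - <<'E'
from pl import *
commit(.024,-.012,-.034,-.62,-.421,.137)
k=800/120
c=(np.array([(128,160),(320,140),(345,378),(155,400)])+.5)/k-.5+[190,120]
W=onz("top",c,.025)[:,:2];print(W,W.mean(0))
x=(W[0]+W[1]-W[2]-W[3]);y=W[0]+W[3]-W[1]-W[2];print(np.arctan2(x[1],x[0]),np.arctan2(-y[0],y[1]),np.linalg.norm(x)/2,np.linalg.norm(y)/2)
t,r=rel([.610,.1943,.176],down(.127));print(t,r)
E
python3 look.py j
```

```text
[[0.6582 0.2352]
 [0.6658 0.1663]
 [0.5788 0.1564]
 [0.5706 0.2236]] [0.6183 0.1953]
0.12262145641374597 0.11503865503452596 0.08791851410395446 0.06852102502289292
[-0.0843 -0.359  -0.013 ] [ 0.0002 -0.0005 -0.1271]
15.325 [ 0.6943 -0.1647  0.1631] [ 0.694  -0.165   0.1623] rot err [0.0008 0.0001 0.0002] [-0.2808 -0.5642 -1.6081] 55.891583424634064 [ 0.511   0.5253 -0.4579  1.3353  0.2294  1.3325 -1.518 ]
```

View pics/j.png

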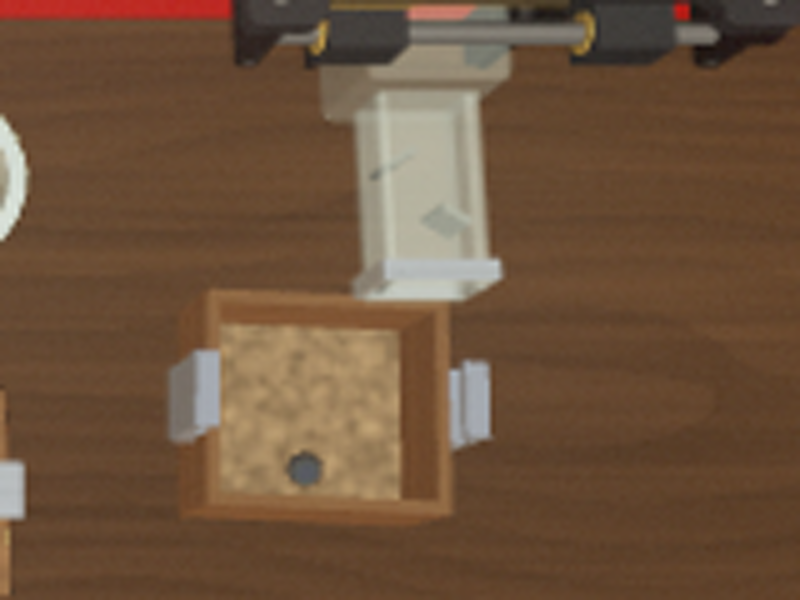

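The ball is in the case at crop (305,468) and the bottle is level. The block measures (0.618, 0.195) with yaw 0.12, which matches the original grasp pose. I'll carry the bottle back.

Call:
carry_out:
  commands:
    - {"tx": -0.004, "ty": -0.015, "tz": -0.003, "rx": 0, "ry": 0, "rz": -0.005, "jaw": 0.5}
    - {"tx": -0.012, "ty": -0.05, "tz": -0.01, "rx": 0, "ry": 0, "rz": -0.015, "jaw": 0.5}
    - {"tx": -0.023, "ty": -0.1, "tz": -0.013, "rx": 0, "ry": 0, "rz": -0.035, "jaw": 0.5}
    - {"tx": -0.035, "ty": -0.15, "tz": -0.013, "rx": 0, "ry": 0, "rz": -0.05, "jaw": 0.5}
    - {"tx": -0.047, "ty": -0.2, "tz": -0.013, "rx": 0, "ry": 0, "rz": -0.07, "jaw": 0.5}
    - {"tx": -0.059, "ty": -0.25, "tz": -0.013, "rx": 0, "ry": 0, "rz": -0.085, "jaw": 0.5}
    - {"tx": -0.07, "ty": -0.3, "tz": -0.013, "rx": 0, "ry": 0, "rz": -0.105, "jaw": 0.5}
    - {"tx": -0.079, "ty": -0.335, "tz": -0.013, "rx": 0, "ry": 0, "rz": -0.12, "jaw": 0.5}
    - {"tx": -0.083, "ty": -0.354, "tz": -0.013, "rx": 0, "ry": 0, "rz": -0.127, "jaw": 0.5}
    - {"tx": -0.084, "ty": -0.359, "tz": -0.013, "rx": 0, "ry": 0, "rz": -0.127, "jaw": 0.5}
    - {"tx": -0.084, "ty": -0.359, "tz": -0.013, "rx": 0, "ry": 0, "rz": -0.127, "jaw": 0.5}

```text
time: 16.75
position: [0.6107, 0.193, 0.1755]
tool_rot: [3.134, 0.197, 0.001]
ft_force: [-0.0, -1.6, -2.3]
grip_width: 0.642
```

Call:
carry_out:
  commands:
    - {"tx": 0, "ty": 0, "tz": 0.03, "rx": 0, "ry": 0, "rz": 0, "jaw": 0.5}
    - {"tx": 0, "ty": 0, "tz": 0.06, "rx": 0, "ry": 0, "rz": 0, "jaw": 0.5}
    - {"tx": 0, "ty": 0, "tz": 0.09, "rx": 0, "ry": 0, "rz": 0, "jaw": 0.5}
    - {"tx": 0, "ty": 0, "tz": 0.11, "rx": 0, "ry": 0, "rz": 0, "jaw": 0.5}
    - {"tx": 0, "ty": 0, "tz": 0.122, "rx": 0, "ry": 0, "rz": 0, "jaw": 0.5}
    - {"tx": 0, "ty": 0, "tz": 0.13, "rx": 0, "ry": 0, "rz": 0, "jaw": 0.5}
    - {"tx": 0, "ty": 0, "tz": 0.134, "rx": 0, "ry": 0, "rz": 0, "jaw": 0.5}
    - {"tx": 0, "ty": 0, "tz": 0.134, "rx": 0, "ry": 0, "rz": 0, "jaw": 0.5}
    - {"tx": 0, "ty": 0, "tz": 0.134, "rx": 0, "ry": 0, "rz": 0, "jaw": 0.5}

```text
time: 17.88
position: [0.611, 0.1944, 0.0422]
tool_rot: [3.135, 0.199, 0.003]
ft_force: [-0.1, -0.2, -2.2]
grip_width: 0.639
```

```bash
python3 - <<'E'
from pl import *
commit(-.084,-.359,-.013,0,0,-.127);commit(0,0,.134)
s=ctrl.get_state();print(s["time"],load()[0],s["position"],s["tool_rot"],s["ft_force"])
im=get_image("scene");cv2.imwrite("pics/k.png",cv2.resize(im[150:270,220:380],(800,600),interpolation=cv2.INTER_CUBIC)[...,::-1])
print(rel([.610,.1943,.036],down(.127)))
E
```

```text
17.875 [0.6104 0.1942 0.042 ] [0.611  0.1944 0.0422] [3.1352 0.1994 0.0026] [-0.1371 -0.2165 -2.2114]
(array([-0.0003, -0.0001,  0.006 ]), array([ 0.0002, -0.0004, -0.0001]))
```

View pics/k.png

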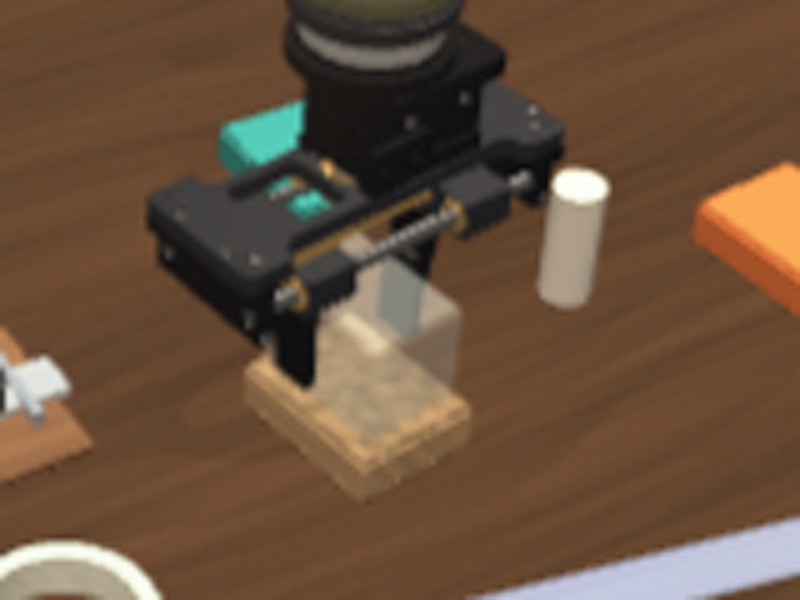

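The bottle hovers level about 6 mm above the block, nicely centred (crop (385,390)). I'll lower to touch.

Call:
carry_out:
  commands:
    - {"tx": 0, "ty": 0, "tz": 0.002, "rx": 0, "ry": 0, "rz": 0, "jaw": 0.5}
    - {"tx": 0, "ty": 0, "tz": 0.004, "rx": 0, "ry": 0, "rz": 0, "jaw": 0.5}
    - {"tx": 0, "ty": 0, "tz": 0.005, "rx": 0, "ry": 0, "rz": 0, "jaw": 0.5}
    - {"tx": 0, "ty": 0, "tz": 0.006, "rx": 0, "ry": 0, "rz": 0, "jaw": 0.5}
    - {"tx": 0, "ty": 0, "tz": 0.006, "rx": 0, "ry": 0, "rz": 0, "jaw": 0.5}

```text
time: 18.55
position: [0.6104, 0.1941, 0.0362]
tool_rot: [3.135, 0.199, 0.001]
ft_force: [-3.9, -1.3, 5.1]
grip_width: 0.639
```

Call:
carry_out:
  commands:
    - {"tx": 0, "ty": 0, "tz": 0, "rx": 0, "ry": 0, "rz": 0, "jaw": 0.67}
    - {"tx": 0, "ty": 0, "tz": 0, "rx": 0, "ry": 0, "rz": 0, "jaw": 0.75}
    - {"tx": 0, "ty": 0, "tz": 0, "rx": 0, "ry": 0, "rz": 0, "jaw": 1}
    - {"tx": 0, "ty": 0, "tz": 0, "rx": 0, "ry": 0, "rz": 0, "jaw": 1}
    - {"tx": 0, "ty": 0, "tz": 0, "rx": 0, "ry": 0, "rz": 0, "jaw": 1}
    - {"tx": 0, "ty": 0, "tz": 0, "rx": 0, "ry": 0, "rz": 0, "jaw": 1}
    - {"tx": 0, "ty": 0, "tz": -0.02, "rx": 0, "ry": 0, "rz": 0, "jaw": 1}
    - {"tx": 0, "ty": 0, "tz": -0.05, "rx": 0, "ry": 0, "rz": 0, "jaw": 1}
    - {"tx": 0, "ty": 0, "tz": -0.1, "rx": 0, "ry": 0, "rz": 0, "jaw": 1}
    - {"tx": 0, "ty": 0, "tz": -0.15, "rx": 0, "ry": 0, "rz": 0, "jaw": 1}
    - {"tx": 0, "ty": 0, "tz": -0.19, "rx": 0, "ry": 0, "rz": 0, "jaw": 1}
    - {"tx": 0, "ty": 0, "tz": -0.2, "rx": 0, "ry": 0, "rz": 0, "jaw": 1}

```text
time: 20.05
position: [0.6118, 0.1953, 0.2406]
tool_rot: [-3.134, -0.2, -0.012]
ft_force: [-0.5, 0.5, 0.1]
grip_width: 0.998
```

Call:
carry_out:
  commands:
    - {"tx": -0.04, "ty": 0.05, "tz": 0, "rx": 0, "ry": 0, "rz": 0, "jaw": 1}
    - {"tx": -0.08, "ty": 0.1, "tz": 0, "rx": 0, "ry": 0, "rz": 0, "jaw": 1}
    - {"tx": -0.1, "ty": 0.15, "tz": 0, "rx": 0, "ry": 0, "rz": 0, "jaw": 1}
    - {"tx": -0.12, "ty": 0.2, "tz": 0, "rx": 0, "ry": 0, "rz": 0, "jaw": 1}
    - {"tx": -0.12, "ty": 0.25, "tz": 0, "rx": 0, "ry": 0, "rz": 0, "jaw": 1}
    - {"tx": -0.12, "ty": 0.3, "tz": 0, "rx": 0, "ry": 0, "rz": 0, "jaw": 1}
    - {"tx": -0.12, "ty": 0.35, "tz": 0, "rx": 0, "ry": 0, "rz": 0, "jaw": 1}
    - {"tx": -0.12, "ty": 0.4, "tz": 0, "rx": 0, "ry": 0, "rz": 0, "jaw": 1}
    - {"tx": -0.12, "ty": 0.45, "tz": 0, "rx": 0, "ry": 0, "rz": 0, "jaw": 1}
    - {"tx": -0.12, "ty": 0.48, "tz": 0, "rx": 0, "ry": 0, "rz": 0, "jaw": 1}
    - {"tx": -0.12, "ty": 0.48, "tz": 0, "rx": 0, "ry": 0, "rz": 0, "jaw": 1}

```text
time: 21.42
position: [0.5508, -0.3003, 0.2344]
tool_rot: [3.136, 0.192, -0.002]
ft_force: [-0.0, 0.3, -0.1]
grip_width: 0.996
```

```bash
python3 - <<'E'
from pl import *
s=ctrl.get_state();print(s["time"],s["position"],s["ft_force"])
for n in("scene","top"):
    im=get_image(n);np.save(f"pics/{n}9.npy",im);cv2.imwrite(f"pics/{n}9.png",cv2.resize(im[...,::-1],(800,600),interpolation=cv2.INTER_CUBIC))
t=np.load("pics/top9.npy");o=np.load("pics/top0.npy")
f=lambda a:cv2.resize(a[130:214,196:256],(400,560),interpolation=cv2.INTER_CUBIC)
cv2.imwrite("pics/cmp.png",np.hstack([f(o),f(t)])[...,::-1])
E
```

```text
21.425 [ 0.5508 -0.3003  0.2344] [-0.0304  0.3012 -0.1151]
```

View pics/scene9.png

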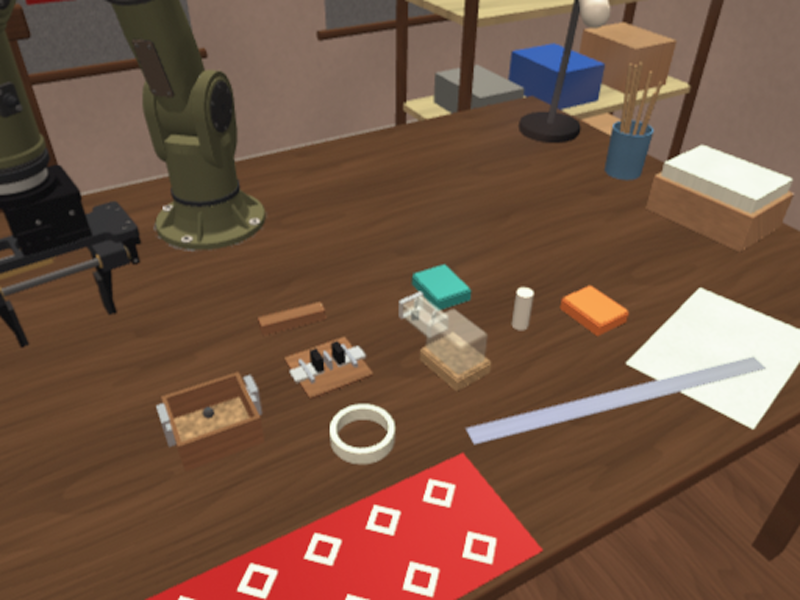

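View pics/top9.png

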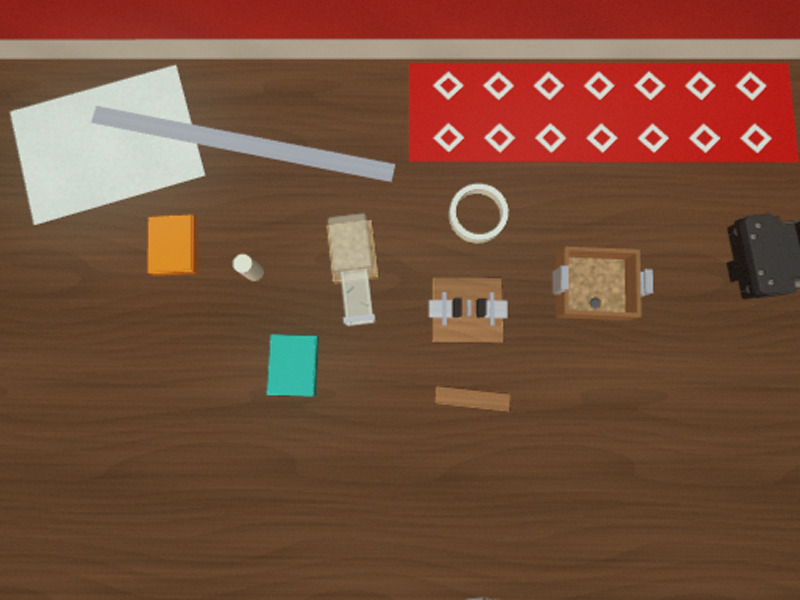

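View pics/cmp.png

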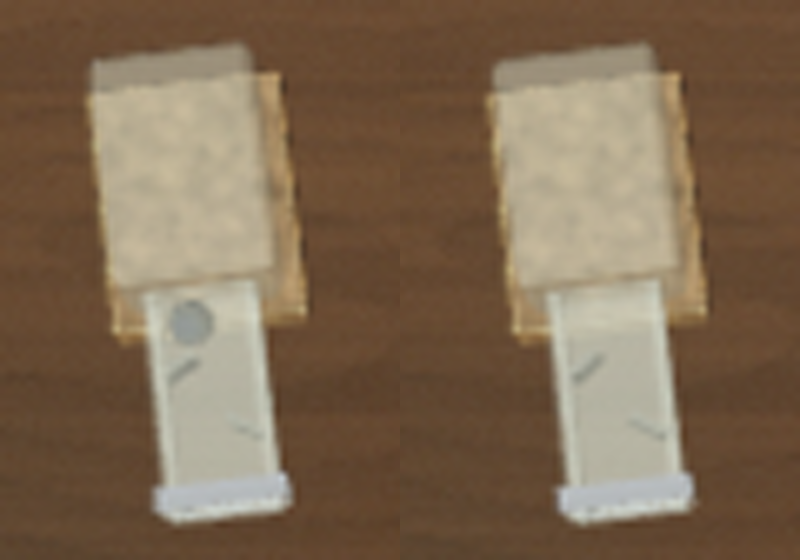

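The ball is in the case at top (595,302) and the lid lies flat at (468,310). The bottle is back on its block as before, its outline matching the first picture to under a pixel or so. The tape (479,212), weight (472,399) and tube (247,267) are unmoved. Handing in.

```bash
python3 -c "
from bench import ctrl
print(ctrl.close_job(), ctrl.get_state()['time'])"
```

```text
the job is handed in; nothing more can be done
the job is handed in; nothing more can be done
```

The job is done and handed in at about 21.5 s of the 69 s allowed.

- **Lid:** I squeezed the two blocks (about 30 mm apart), lifted the lid straight off and laid it flat on the bare desk at about (0.53, 0.02).
- **Ball:** With the neck 25 degrees down over the case, the first 36 degree roll, +y side up, already dropped it into the case. The other two rolls were not needed, which differs from the three-roll description. The ball had probably moved past a rib while I was carrying or tipping the bottle.
- **Bottle:** I laid it back on its cork block at the original grasp pose.
- **Last checks:** The final pictures show the ball in the open case and the lid flat. The bottle matches its first picture to about a pixel (about 2 mm), judged by eye. The tape, weight and tube look unmoved, and the gripper is clear of everything. Of the forces I read, the largest was about 6.5 N, as I set the bottle down. No check failed.

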